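# Shut the cell cases and put them away by length

### The job

Shut the lids of the three black hinged cell cases and put each case into the white tray that fits its length: the short one in the short tray, the middle one in the middle tray and the long one in the long tray. Each must lie flat inside its tray, lengthwise along it (either way round), with its lid fully shut. Leave the black tube block where it is.

Things in the scene. Friction and masses are not known exactly. Their poses are not given: they have to be found in the camera images.
- case_short: The shortest of three loose black hinged cases (grey foam and glass cells inside), about 0.2 kg. Solid body 60 mm long (own y) x 44 wide (own x) x 26 high; the flat lid, same outline, 8 thick, makes it 34 high when shut, sides flush. Origin: centre of underside. Hinge along y at the top rear edge (x +22, z 26 mm); front at x -22. Starts lid open, rear away from the robot within 0.5 rad.
- lid_short (a joint): Lid of the short case: 0 rad = shut, lying flat on the case; grows as it opens; 1.57 = upright; stop at 2.0 (leaning back past the hinge). Stiff friction hinge (0.012 N m, some 0.3 N at the free edge): it stays where it is left and can be pushed over and pressed down. Starts between 1.2 and 1.9.
- tray_short: The shortest of three white shallow open trays fixed to the table: inside 80 mm long (own y) x 64 wide (own x), outside 88 x 72, walls 4 thick, rim 12 mm and inner floor 4 mm above the table. Origin: centre of underside. Its y axis is within 0.3 rad of the left-right direction. Meant for the 60 mm case, with 10 mm to spare on every side.
- case_middle: The middle of three loose black hinged cases (grey foam and glass cells inside), about 0.2 kg. Solid body 85 mm long (own y) x 44 wide (own x) x 26 high; the flat lid, same outline, 8 thick, makes it 34 high when shut, sides flush. Origin: centre of underside. Hinge along y at the top rear edge (x +22, z 26 mm); front at x -22. Starts lid open, rear away from the robot within 0.5 rad.
- lid_middle (a joint): Lid of the middle case: 0 rad = shut, lying flat on the case; grows as it opens; 1.57 = upright; stop at 2.0 (leaning back past the hinge). Stiff friction hinge (0.012 N m, some 0.3 N at the free edge): it stays where it is left and can be pushed over and pressed down. Starts between 1.2 and 1.9.
- tray_middle: The middle of three white shallow open trays fixed to the table: inside 105 mm long (own y) x 64 wide (own x), outside 113 x 72, walls 4 thick, rim 12 mm and inner floor 4 mm above the table. Origin: centre of underside. Its y axis is within 0.3 rad of the left-right direction. Meant for the 85 mm case, with 10 mm to spare on every side.
- case_long: The longest of three loose black hinged cases (grey foam and glass cells inside), about 0.2 kg. Solid body 110 mm long (own y) x 44 wide (own x) x 26 high; the flat lid, same outline, 8 thick, makes it 34 high when shut, sides flush. Origin: centre of underside. Hinge along y at the top rear edge (x +22, z 26 mm); front at x -22. Starts lid open, rear away from the robot within 0.5 rad.
- lid_long (a joint): Lid of the long case: 0 rad = shut, lying flat on the case; grows as it opens; 1.57 = upright; stop at 2.0 (leaning back past the hinge). Stiff friction hinge (0.012 N m, some 0.3 N at the free edge): it stays where it is left and can be pushed over and pressed down. Starts between 1.2 and 1.9.
- tray_long: The longest of three white shallow open trays fixed to the table: inside 130 mm long (own y) x 64 wide (own x), outside 138 x 72, walls 4 thick, rim 12 mm and inner floor 4 mm above the table. Origin: centre of underside. Its y axis is within 0.3 rad of the left-right direction. Meant for the 110 mm case, with 10 mm to spare on every side.
- tube_block: Loose black block 44 mm (own x) x 85 (own y) x 34 high with six white capped tubes 9 mm proud of its top; no lid. Origin: centre of underside. Stays put. It, the cases and the trays stand in any order in two rows, 150 mm or more apart (centres). Vials and a dish up to 50 mm high stand between them; bottles and a beaker up to 150 mm high at the far corners.
Mind the look-alikes: they are no part of the job. Leave any blue or pink look-alike of the case_short alone.

How it is judged:
By the outcome, as a careful person would: the job done as asked, in the order asked, and still so for the second after the job is handed in, with the robot touching nothing.
It also fails if it takes over 115 s, if anything falls off the work surface, if the arm or the gripper's body presses on something with over 40 N, if the wrist force passes 120 N, or if a joint passes its speed limit or range.

### The arm

A 7-joint arm with a two-finger parallel gripper is mounted at the origin on the work surface. World frame = base frame: x ahead of the robot, y to its left, z up, the work surface at z = 0. Lengths are in m, angles in rad, forces in N, time in s.
With the tool pointing down it reaches from about 0.425 to 0.875 m from the base axis. Payload 4.7 kg.
Tool frame: the origin (TCP) lies on the mounting face of the last link; the fingertips stand 182 mm ahead of it and the grasp point (between the pads) lies 164 mm ahead of it; x points along the fingers, y is the direction in which the jaws open and shut, and the axes are right-handed (so a half turn about x gives the same grasp; the last joint's range is limited). The gripper opens to 87 mm and grips with 3 to 60 N. Pads are 19 mm wide; open, the fingers measure 117 mm over their backs; the gripper's body (75 mm by 190 mm) begins 51 mm behind the grasp point.
Start: joints at [1.303, 0.321, -0.07, 1.45, 0.023, 1.371, -0.057], TCP at [0.181, -0.624, 0.405] pointing down, gripper open.
Joint ranges: [-2.86, 2.86], [-0.3, 2.09], [-1.38, 1.24], [0.06, 2.45], [-1.56, 4.7], [0.09, 2.05], [-2.69, 2.69]. Speed limits (rad/s): [2.57, 2.57, 3.14, 3.14, 3.14, 3.14, 3.14].

### API

Orientations are given as a rotation vector (axis times angle).
In Python, from bench import monitor, get_image, ctrl gives the robot as it stands.
- The arm moves only by the shell command python3 -m creep 'ROWS' [FORCE]. ROWS is JSON, a list of rows, each a list of 7 numbers: the shift along the tool's x, y, z in mm, then the turn, a rotation vector about the tool's x, y, z in rad, then the finger opening in mm, from 0 to 87. A call has 1 to 5 rows; each row shifts and turns the commanded pose from where the row before left it, along the tool's axes as they then stand; what a row does not reach is not made up. A row lasts 1/10 s, in which the tool goes at most 50 mm and 8.59 degrees, less where a joint would pass 70% of its speed; a pose out of reach is approached as far as the arm can. A call is refused whole if a number of a shift passes 50 or a number of a turn 0.15, either way. A call with a gripper value outside its range is refused whole. The fingers move at their own pace and stop on an object; FORCE is the grip in N (left out, the last holds). Time passes only in rows, so rows that do not move let the fingers close. It gives the time, the measured TCP pose, the force and the opening at its end, in the units of the state.
- monitor.get_state(): the state, without advancing time (a new reading comes with each control period).
- get_image(name): name is "side" or "top" or "wrist"; returns a dict with "img" (420x560x3 uint8, red, green, blue), "mtx" (3x3 intrinsics, pixels), "view" (4x4, takes a point from world to camera coordinates). Camera axes: x right, y up, looking along -z (the intrinsics and any distortion apply to the point x, -y, -z); pixel columns grow to the right and rows downward; lengths in m; the calibration is good to about 2 mm. A picture is of the moment at which its call begins. There is no depth.
- ctrl.close_job(): hands the job in, once; it reports no verdict.
The state is a dict: "time": time; "joint_positions": joint angles; "qd": joint speeds; "joint_torque": joint torques, N m; "position": TCP position; "tool_rot": TCP orientation; "ft_force": force on the tool from outside, world axes, zero at the start; "torque": the same for the moment, N m; "grip_width": opening from 0.0 (shut) to 1.0 (fully open).
Only numpy, scipy, OpenCV 4.12 (cv2) and the standard library are available. Lean on these libraries where they do the work, as an engineer would, in place of code of your own. Each camera call takes 0.05 s, during which the arm holds its last target.

## Working session

There is one attempt and no reset: what is moved stays moved. The work goes in short steps, Python scripts to look and compute and a shell command to move; the robot and the scene stay as the last step left them, time stands still between calls to the robot, and variables do not carry over. Pictures are saved under pics/ and viewed, and the job is handed in when it is done.

```bash
ls; mkdir -p pics
python3 - <<'E'
from bench import monitor,get_image
import cv2
print(monitor.get_state())
for n in ("side","top","wrist"):
    d=get_image(n); cv2.imwrite(f"pics/a_{n}.png",d["img"][:,:,::-1]); print(n,d["mtx"],d["view"],[k for k in d])
E
```

```text
pics
{'time': 0.0, 'joint_positions': array([ 1.30308419,  0.3218571 , -0.07008666,  1.45167549,  0.02258529,
        1.3707865 , -0.05687847]), 'qd': array([ 8.65860946e-04, -3.57569663e-04,  4.32155750e-04,  8.79886892e-04,
       -1.07811576e-03, -2.44517658e-05, -8.30239181e-04]), 'joint_torque': array([-7.49769561e-05, -4.91301441e+01, -4.04291181e-01, -3.12529814e+01,
       -6.39837189e-02,  4.36585851e-02,  1.98007524e-04]), 'position': array([ 0.18068017, -0.62417579,  0.40363879]), 'tool_rot': array([ 2.07079503,  0.29583508, -2.0715351 ]), 'ft_force': array([-0.31311634, -0.3354816 ,  0.14829701]), 'torque': array([ 0.03976073,  0.05091558, -0.0364671 ]), 'grip_width': 0.9974747924069042}
side [[517.11867562   0.         274.05305168]
 [  0.         517.11867562 213.84690947]
 [  0.           0.           1.        ]] [[-0.85332053 -0.52138371 -0.0017631   0.52496153]
 [ 0.32583802 -0.53591525  0.77886098 -0.23297181]
 [-0.4070303   0.66404358  0.62719412 -1.02232457]
 [ 0.          0.          0.          1.        ]] ['img', 'mtx', 'view']
top [[475.423949     0.         282.66300183]
 [  0.         475.423949   219.01142678]
 [  0.           0.           1.        ]] [[-0.00495436 -0.99986226 -0.01584056  0.00658707]
 [ 0.99214328 -0.00689514  0.12491664 -0.57598125]
 [-0.12500865 -0.01509723  0.99204078 -1.03496849]
 [ 0.          0.          0.          1.        ]] ['img', 'mtx', 'view']
wrist [[303.88476413   0.         282.65081164]
 [  0.         303.88476413 205.8911581 ]
 [  0.           0.           1.        ]] [[ 0.27798224 -0.96058548 -0.00118564 -0.64854861]
 [ 0.91910778  0.26633746 -0.29035367  0.03591192]
 [ 0.2792253   0.07962343  0.95691867 -0.39067922]
 [ 0.          0.          0.          1.        ]] ['img', 'mtx', 'view']
```

View pics/a_top.png

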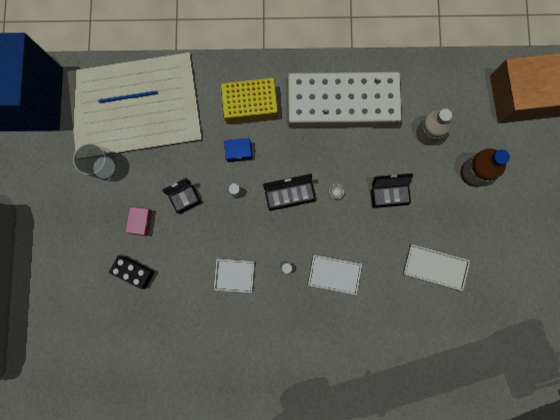

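View pics/a_side.png

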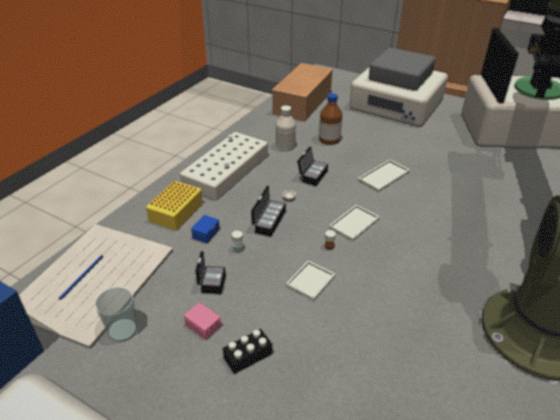

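View pics/a_wrist.png

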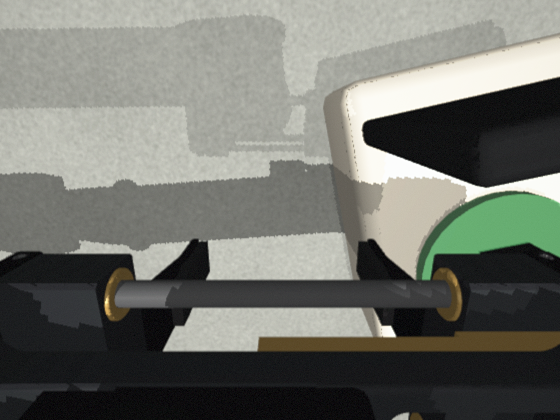

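```bash
cat > h.py <<'E'
import numpy as np,cv2
from bench import monitor,get_image
def ray(d,u,v,z):
    M=d["view"];R=M[:3,:3];t=M[:3,3];K=d["mtx"]
    c=np.array([(u-K[0,2])/K[0,0],-(v-K[1,2])/K[1,1],-1.0])
    C=-R.T@t; w=R.T@c
    return C+w*(z-C[2])/w[2]
def proj(d,P):
    M=d["view"];P=np.atleast_2d(P);c=P@M[:3,:3].T+M[:3,3];K=d["mtx"]
    return np.c_[K[0,0]*c[:,0]/-c[:,2]+K[0,2],K[1,1]*-c[:,1]/-c[:,2]+K[1,2]]
def crop(d,x0,y0,x1,y1,s,name,g=10):
    im=cv2.resize(d["img"][y0:y1,x0:x1,::-1],None,fx=s,fy=s,interpolation=cv2.INTER_CUBIC)
    im=np.clip(im*1.5,0,255).astype(np.uint8)
    for u in range((x0+g-1)//g*g,x1,g):
        cv2.line(im,((u-x0)*s,0),((u-x0)*s,6),(0,255,255),1);cv2.putText(im,str(u),((u-x0)*s+2,14),0,.35,(0,255,255),1)
    for v in range((y0+g-1)//g*g,y1,g):
        cv2.line(im,(0,(v-y0)*s),(6,(v-y0)*s),(0,255,255),1);cv2.putText(im,str(v),(8,(v-y0)*s+4),0,.35,(0,255,255),1)
    cv2.imwrite("pics/"+name,im)
E
python3 - <<'E'
from h import *
d=get_image("top")
crop(d,155,165,325,220,4,"c1.png"); crop(d,320,160,430,220,6,"c2.png"); crop(d,200,235,480,300,2,"c0.png")
# tray by threshold
g=cv2.cvtColor(d["img"],cv2.COLOR_RGB2GRAY)
m=np.zeros_like(g);m[235:300,205:480]=(g[235:300,205:480]>115)*255
m=cv2.morphologyEx(m,cv2.MORPH_CLOSE,np.ones((5,5)))
for c in cv2.findContours(m,0,1)[0]:
    if cv2.contourArea(c)<400: continue
    b=cv2.boxPoints(cv2.minAreaRect(c))
    P=np.array([ray(d,*p,0.012) for p in b])
    e=np.linalg.norm(np.diff(np.r_[P,P[:1]],axis=0),axis=1)
    i=np.argmax(e[:2]); v=P[i+1]-P[i]
    a=np.arctan2(v[1],v[0])-np.pi/2; a=(a+np.pi/2)%np.pi-np.pi/2
    print(b.mean(0),P.mean(0).round(4),e.round(4),"yaw of y",round(a,3))
E
```

```text
[233.54568 275.36038] [0.4508 0.1159 0.012 ] [0.0723 0.0878 0.0721 0.087 ] yaw of y -0.077
[334.71964 274.3651 ] [ 0.4519 -0.1138  0.012 ] [0.0724 0.1126 0.0721 0.1117] yaw of y -0.197
[436.75275 267.0792 ] [ 0.4672 -0.3446  0.012 ] [0.0729 0.1389 0.0725 0.1378] yaw of y -0.278
```

View pics/c1.png

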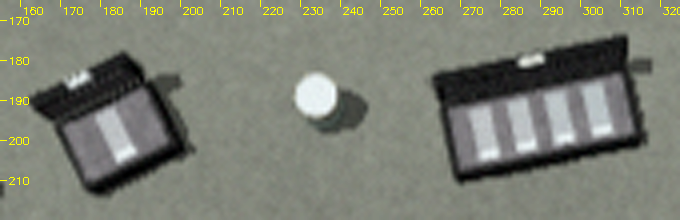

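View pics/c2.png

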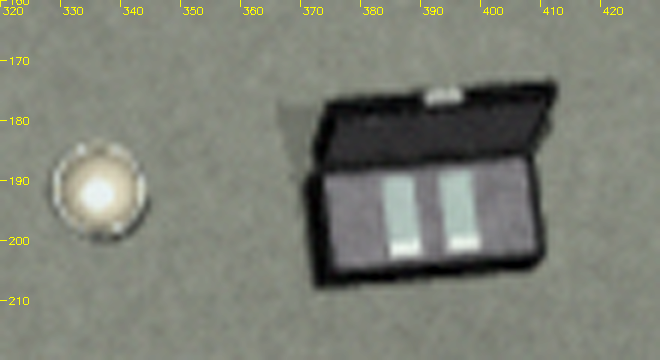

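```bash
cat > fit.py <<'E'
from h import *
from scipy.optimize import minimize
def model(p,L):
    x,y,a,th=p;L=L/2
    B=[(sx,sy,z) for sx in(-.022,.022) for sy in(-L,L) for z in(0,.026)]
    Ld=[]
    for dx in(-.044,0):
        for dz in(0,.008):
            for sy in(-L,L):
                Ld.append((.022+dx*np.cos(th)+dz*np.sin(th),sy,.026-dx*np.sin(th)+dz*np.cos(th)))
    c,s=np.cos(a),np.sin(a)
    f=lambda Q:np.array(Q)@np.array([[c,s,0],[-s,c,0],[0,0,1]])+[x,y,0]
    return f(B),f(Ld)
S=6
def mask(d,box,thr):
    x0,y0,x1,y1=box
    g=cv2.cvtColor(d["img"],cv2.COLOR_RGB2GRAY)[y0:y1,x0:x1]
    g=cv2.resize(g,None,fx=S,fy=S,interpolation=cv2.INTER_LINEAR)
    m=(g<thr).astype(np.uint8)
    cs=cv2.findContours(m,0,1)[0];c=max(cs,key=cv2.contourArea)
    o=np.zeros_like(m);cv2.drawContours(o,[c],-1,1,-1);return o
def render(d,p,L,box):
    x0,y0,x1,y1=box
    o=np.zeros(((y1-y0)*S,(x1-x0)*S),np.uint8)
    for Q in model(p,L):
        u=(proj(d,Q)-[x0,y0]+.5)*S-.5
        cv2.fillConvexPoly(o,cv2.convexHull(np.round(u*16).astype(np.int32)),1,shift=4)
    return o
def fit(views,p0,L,name,fixth=None):
    full=lambda q:q if fixth is None else [*q,fixth]
    cost=lambda q:sum((render(d,full(q),L,b)^m).sum() for d,b,m in views)
    q0=np.array(p0 if fixth is None else p0[:3]);n=len(q0);best=None
    for it in range(3):
        sx=np.vstack([q0]+[q0+np.eye(n)[i]*[.01,.01,.15,.2][i]*(-1)**it for i in range(n)])
        r=minimize(cost,q0,method="Nelder-Mead",options=dict(initial_simplex=sx,maxiter=300));q0=r.x
    out=[]
    for k,(d,b,m) in enumerate(views):
        x0,y0,x1,y1=b
        im=cv2.resize(d["img"][y0:y1,x0:x1,::-1],None,fx=S,fy=S,interpolation=cv2.INTER_CUBIC)
        im=np.clip(im*1.6,0,255).astype(np.uint8)
        for mm,col in((m,(0,0,255)),(render(d,full(q0),L,b),(0,255,0))):
            cv2.drawContours(im,cv2.findContours(mm,0,1)[0],-1,col,1)
        cv2.imwrite(f"pics/{name}_{k}.png",im)
    print(name,np.round(full(q0),4),"xor frac",[round(float((render(d,full(q0),L,b)^m).sum()/m.sum()),3) for d,b,m in views])
    return full(q0)
E
python3 - <<'E'
from fit import *
t=get_image("top");s=get_image("side")
for n,L,bt,bs in(("short",.06,(158,172,208,220),(188,245,235,298)),("long",.11,(258,168,322,216),(243,180,294,240)),("middle",.085,(365,165,418,215),(292,142,334,190))):
    c=ray(t,(bt[0]+bt[2])/2,(bt[1]+bt[3])/2,.02)
    fit([(t,bt,mask(t,bt,48)),(s,bs,mask(s,bs,60))],[c[0],c[1],0.1,1.5],L,n)
    fit([(t,bt,mask(t,bt,48))],[c[0],c[1],0.1,1.5],L,n+"T")
E
cd pics
python3 - <<'E'
import cv2,numpy as np
rows=[]
for n in("short","long","middle"):
    a=[cv2.imread(f"{n}_{k}.png") for k in(0,1)]
    o=np.zeros((380,780,3),np.uint8);x=0
    for i in a:
        o[:i.shape[0],x:x+i.shape[1]]=i[:380];x+=i.shape[1]+5
    rows.append(o)
o=np.vstack(rows);cv2.imwrite("fit_all.png",cv2.resize(o,None,fx=.52,fy=.52))
E
```

```text
short [0.6291 0.2302 0.5034 1.4826] xor frac [0.105, 1.395]
shortT [0.6274 0.2289 0.4693 1.5353] xor frac [0.074]
long [ 0.6335 -0.0137  0.2218  1.5327] xor frac [0.051, 3.493]
longT [ 0.633  -0.0136  0.2024  1.5613] xor frac [0.037]
middle [ 0.6316 -0.2445  0.101   1.7274] xor frac [0.049, 2.217]
middleT [ 0.631  -0.2446  0.0791  1.7533] xor frac [0.038]
```

View pics/fit_all.png

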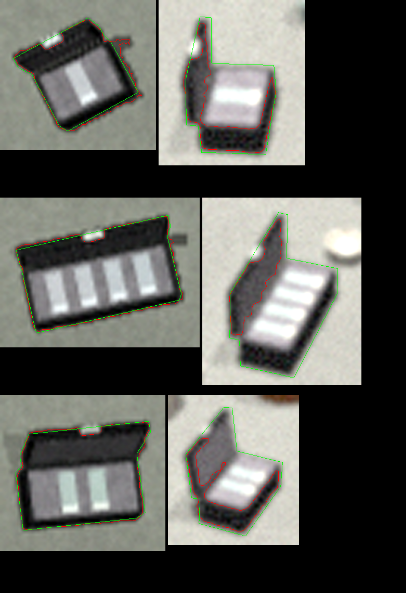

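```bash
cat > plan.py <<'E'
from h import *
from scipy.spatial.transform import Rotation as Ro
def st():
    s=monitor.get_state();R=Ro.from_rotvec(s["tool_rot"]).as_matrix();return s,R
def go(x,y,ztip,yaw):
    """move tips to x,y,ztip with tool y axis (mod pi) at yaw"""
    s,R=st();p=s["position"]
    tip=p+R[:,0]*.182
    cur=np.arctan2(R[1,1],R[0,1])
    for k in(0,np.pi):
        dyaw=(yaw+k-cur+np.pi)%(2*np.pi)-np.pi
        c,sn=np.cos(yaw+k),np.sin(yaw+k)
        T=np.array([[0,c,sn],[0,sn,-c],[-1,0,0]]) # columns tool axes
        rv=Ro.from_matrix(R.T@T).as_rotvec()
        P=np.array([x,y,ztip+.182])
        print(f"opt{k>0}: TURN rv {rv.round(3)}, then shift mm (new axes) {(T.T@(P-p)*1e3).round(1)}; in old axes {(R.T@(P-p)*1e3).round(1)}")
    print("tip",tip.round(4),"yaw",cur.round(3),"F",s["ft_force"].round(2),"grip",round(s["grip_width"]*87,1),"t",s["time"],"q",s["joint_positions"].round(2))
C=dict(short=(.628,.2293,.48),long=(.633,-.0136,.205),middle=(.631,-.2446,.082))
def own(n,dx,dy=0):
    x,y,a=C[n];return x+dx*np.cos(a)-dy*np.sin(a),y+dx*np.sin(a)+dy*np.cos(a)
E
python3 - <<'E'
from plan import *
go(*own("middle",.075),.222,C["middle"][2])
t=get_image("top")
for p,z in(((435,130),0),((445,116),.14),((484,170),0),((400,72),.05),((400,125),0.02),((336,191),.01)): print(p,ray(t,*p,z).round(3))
E
```

```text
optFalse: TURN rv [-1.371e+00 -0.000e+00  1.000e-03], then shift mm (new axes) [ 4.000e-01  5.549e+02 -3.415e+02]; in old axes [ 5.000e-01 -2.246e+02 -6.116e+02]
optTrue: TURN rv [1.771e+00 1.000e-03 0.000e+00], then shift mm (new axes) [ 4.000e-01 -5.549e+02  3.415e+02]; in old axes [ 5.000e-01 -2.246e+02 -6.116e+02]
tip [ 0.1807 -0.6242  0.2224] yaw -1.289 F [0.35 0.95 0.15] grip 87.1 t 0.3 q [ 1.3   0.32 -0.07  1.45  0.02  1.37 -0.06]
(435, 130) [ 0.791 -0.359  0.   ]
(445, 116) [ 0.776 -0.337  0.14 ]
(484, 170) [ 0.693 -0.469  0.   ]
(400, 72) [ 0.914 -0.269  0.05 ]
(400, 125) [ 0.798 -0.272  0.02 ]
(336, 191) [ 0.644 -0.121  0.01 ]
```

```bash
python3 -m creep '[[0,0,-45,-0.13,0,0,0],[0,0,-45,-0.15,0,0,0],[0,0,-45,-0.15,0,0,0],[0,0,-45,-0.15,0,0,0],[0,0,-45,-0.15,0,0,0]]' 20
python3 - <<'E'
from plan import *
go(*own("middle",.075),.222,C["middle"][2])
E
```

```text
time: 0.85
position: [0.3684, -0.5052, 0.4046]
tool_rot: [1.604, 0.895, -1.603]
ft_force: [0.9, -0.1, 0.3]
grip_width: 0.629
optFalse: TURN rv [-0.634 -0.    -0.001], then shift mm (new axes) [   0.6  358.1 -238.2]; in old axes [   0.8  147.2 -404.1]
optTrue: TURN rv [ 2.507e+00 -1.000e-03  0.000e+00], then shift mm (new axes) [   0.6 -358.1  238.2]; in old axes [   0.8  147.2 -404.1]
tip [ 0.3685 -0.5052  0.2226] yaw -0.552 F [ 0.95 -0.11  0.29] grip 54.8 t 0.85 q [ 1.12  0.28 -0.28  1.51  0.08  1.36  0.29]
```

```bash
python3 -m creep '[[0,30,-40,-0.13,0,0,0],[0,30,-40,-0.13,0,0,0],[0,30,-40,-0.13,0,0,0],[0,30,-40,-0.12,0,0,0],[0,40,-25,-0.12,0,0,0]]'
python3 - <<'E'
from plan import *
go(*own("middle",.075),.222,C["middle"][2])
E
```

```text
time: 1.35
position: [0.5766, -0.375, 0.4053]
tool_rot: [1.152, 1.245, -1.152]
ft_force: [0.1, 0.1, -0.1]
grip_width: 0.175
optFalse: TURN rv [-0.005 -0.    -0.   ], then shift mm (new axes) [   1.3  139.9 -125.6]; in old axes [   1.3  139.3 -126.2]
optTrue: TURN rv [ 3.137 -0.     0.   ], then shift mm (new axes) [   1.3 -139.9  125.6]; in old axes [   1.3  139.3 -126.2]
tip [ 0.5767 -0.375   0.2233] yaw 0.077 F [ 0.08  0.06 -0.07] grip 15.2 t 1.35 q [ 0.86  0.44 -0.46  1.33  0.19  1.42  0.49]
```

```bash
python3 -m creep '[[0,40,-40,0,0,0,0],[0,40,-40,0,0,0,0],[0,40,-40,0,0,0,0],[0,20,-6,0,0,0,0],[0,0,0,0,0,0,0]]'
python3 - <<'E'
from plan import *
go(*own("middle",.075),.058,C["middle"][2])
d=get_image("wrist");cv2.imwrite("pics/w1.png",d["img"][:,:,::-1])
E
```

```text
time: 1.85
position: [0.6955, -0.2524, 0.4039]
tool_rot: [1.154, 1.246, -1.15]
ft_force: [-0.4, -0.3, -0.6]
grip_width: 0.001
optFalse: TURN rv [-0.004 -0.003 -0.001], then shift mm (new axes) [163.9  11.3 -13.1]; in old axes [163.9  11.1 -12.7]
optTrue: TURN rv [ 3.137e+00 -2.000e-03  4.000e-03], then shift mm (new axes) [163.9 -11.3  13.1]; in old axes [163.9  11.1 -12.7]
tip [ 0.6957 -0.2519  0.2219] yaw 0.078 F [-0.4  -0.31 -0.58] grip 0.1 t 1.85 q [ 0.62  0.56 -0.49  1.17  0.25  1.47  0.25]
```

View pics/w1.png

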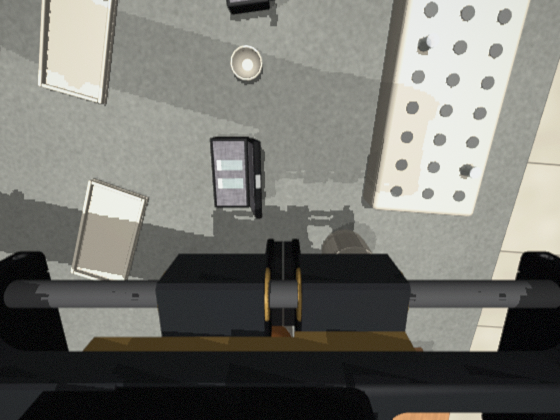

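```bash
python3 -m creep '[[40,12,-13,0,0,0,0],[40,0,0,0,0,0,0],[40,0,0,0,0,0,0],[40,0,0,0,0,0,0],[2,0,0,0,0,0,0]]'
python3 - <<'E'
from plan import *
go(*own("middle",.075),.058,C["middle"][2])
s=get_image("side");crop(s,270,110,370,210,6,"s1.png")
E
```

```text
time: 2.4
position: [0.7002, -0.2452, 0.2357]
tool_rot: [1.155, 1.251, -1.166]
ft_force: [-0.4, 0.4, -0.6]
grip_width: 0.003
optFalse: TURN rv [-0.014 -0.003  0.012], then shift mm (new axes) [-4.3  6.1 -6.3]; in old axes [-4.4  5.9 -6.4]
optTrue: TURN rv [3.128 0.019 0.004], then shift mm (new axes) [-4.3 -6.1  6.3]; in old axes [-4.4  5.9 -6.4]
tip [ 0.698  -0.2449  0.0537] yaw 0.068 F [-0.38  0.41 -0.63] grip 0.2 t 2.4 q [ 0.6   0.67 -0.46  1.34  0.3   1.2   0.19]
```

View pics/s1.png

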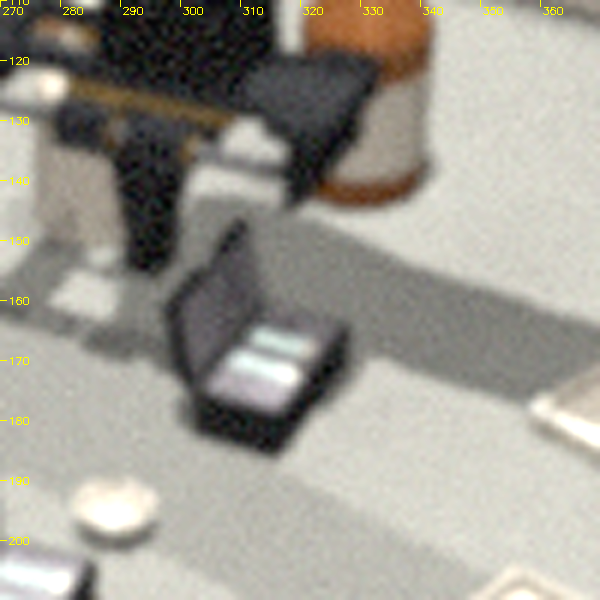

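```bash
python3 -m creep '[[-4,0,-6,-0.012,0,0,0],[0,-10,0,0,0,0,0],[0,-10,0,0,0,0,0],[0,-10,0,0,0,0,0],[0,-8,0,0,0,0,0]]'
python3 - <<'E'
from plan import *
x,y,a=C["middle"]
go(*own("middle",.0),.058,C["middle"][2])
s=get_image("side");crop(s,270,110,370,210,6,"s2.png")
E
```

```text
time: 2.95
position: [0.667, -0.24, 0.252]
tool_rot: [1.151, 1.238, -1.142]
ft_force: [2.6, 1.6, 13.0]
grip_width: 0.006
optFalse: TURN rv [ 0.001  0.003 -0.01 ], then shift mm (new axes) [ 12.  -36.3   1.6]; in old axes [ 11.7 -36.4   1.5]
optTrue: TURN rv [-3.14   0.015  0.005], then shift mm (new axes) [12.  36.3 -1.6]; in old axes [ 11.7 -36.4   1.5]
tip [ 0.6688 -0.2404  0.07  ] yaw 0.083 F [ 2.61  1.56 13.03] grip 0.5 t 2.95 q [ 0.65  0.59 -0.48  1.45  0.28  1.17  0.21]
```

View pics/s2.png

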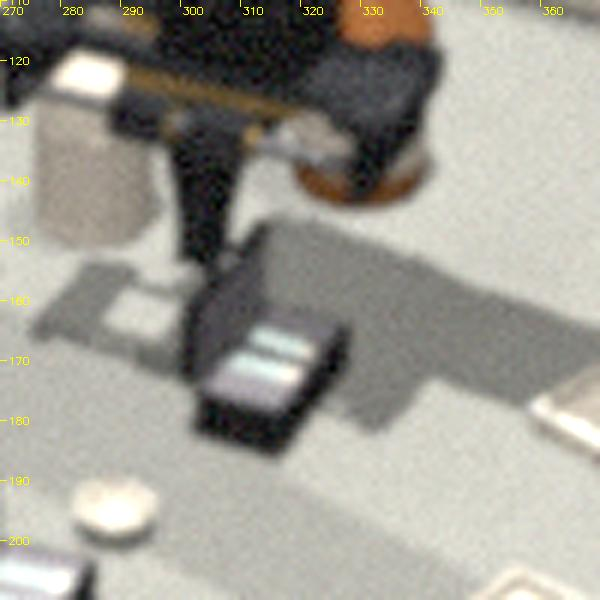

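```bash
python3 -m creep '[[-15,0,0,0,0,0,0],[0,15,0,0,0,0,0],[0,20,0,0,0,0,0],[0,0,0,0,0,0,0],[0,0,0,0,0,0,0]]'
python3 - <<'E'
from plan import *
go(*own("middle",.07),.052,C["middle"][2])
s=get_image("side");crop(s,270,110,370,210,6,"s2.png")
E
```

```text
time: 3.5
position: [0.7001, -0.2375, 0.262]
tool_rot: [1.147, 1.248, -1.148]
ft_force: [0.1, -1.2, -1.1]
grip_width: 0.006
optFalse: TURN rv [0.001 0.    0.001], then shift mm (new axes) [28.   0.6  1.4]; in old axes [28.   0.6  1.4]
optTrue: TURN rv [-3.14e+00 -1.00e-03  0.00e+00], then shift mm (new axes) [28.  -0.6 -1.4]; in old axes [28.   0.6  1.4]
tip [ 0.6999 -0.2375  0.08  ] yaw 0.083 F [ 0.15 -1.23 -1.15] grip 0.5 t 3.5 q [ 0.6   0.64 -0.47  1.34  0.29  1.23  0.2 ]
```

View pics/s2.png

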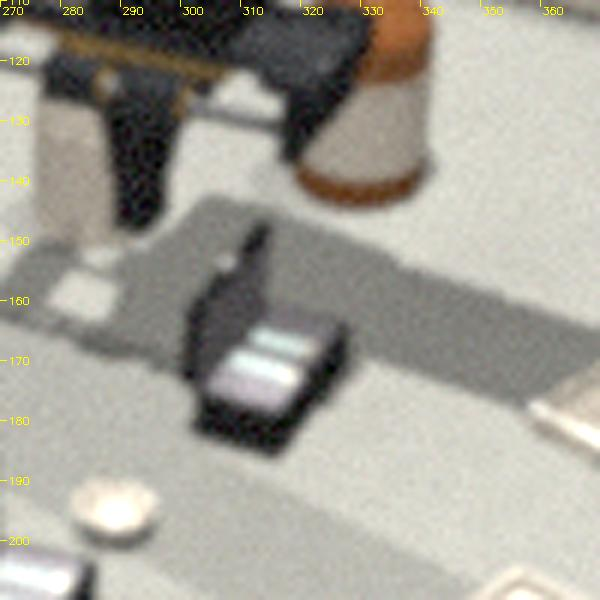

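```bash
python3 -m creep '[[15,0,0,0,0,0,0],[13,0,0,0,0,0,0],[0,0,0,0,0,0,0],[0,-8,0,0,0,0,0],[0,-8,0,0,0,0,0]]'
python3 -m creep '[[0,-8,0,0,0,0,0],[0,-8,0,0,0,0,0],[0,-8,0,0,0,0,0],[0,0,0,0,0,0,0]]'
python3 - <<'E'
from plan import *
go(*own("middle",.0),.052,C["middle"][2])
s=get_image("side");crop(s,270,110,370,210,6,"s2.png")
E
```

```text
time: 4.05
position: [0.6841, -0.2387, 0.2337]
tool_rot: [1.148, 1.248, -1.148]
ft_force: [0.2, -0.6, 0.1]
grip_width: 0.006
time: 4.45
position: [0.6596, -0.2413, 0.2342]
tool_rot: [1.148, 1.247, -1.149]
ft_force: [0.9, -0.3, -0.3]
grip_width: 0.005
optFalse: TURN rv [0.    0.001 0.001], then shift mm (new axes) [  0.2 -28.8   0.9]; in old axes [  0.2 -28.8   0.9]
optTrue: TURN rv [-3.142e+00 -1.000e-03  1.000e-03], then shift mm (new axes) [ 0.2 28.8 -0.9]; in old axes [  0.2 -28.8   0.9]
tip [ 0.6595 -0.2415  0.0522] yaw 0.082 F [ 0.89 -0.31 -0.31] grip 0.4 t 4.45 q [ 0.65  0.6  -0.47  1.47  0.29  1.14  0.21]
```

View pics/s2.png

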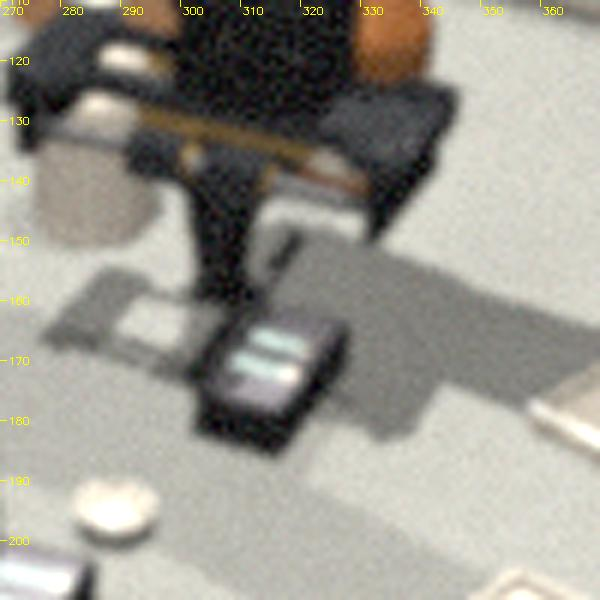

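```bash
python3 -m creep '[[0,-8,0,0,0,0,0],[0,-8,0,0,0,0,0],[2,-5,0,0,0,0,0],[4,-4,0,0,0,0,0],[4,-4,0,0,0,0,0]]'
python3 - <<'E'
from plan import *
go(*own("middle",.0),.034,C["middle"][2])
s=get_image("side");crop(s,270,110,370,210,6,"s2.png")
E
```

```text
time: 5.0
position: [0.6314, -0.2432, 0.2234]
tool_rot: [1.148, 1.247, -1.148]
ft_force: [-0.0, 1.0, -0.7]
grip_width: 0.004
optFalse: TURN rv [0.001 0.    0.   ], then shift mm (new axes) [ 7.4 -0.5  1.4]; in old axes [ 7.4 -0.5  1.4]
optTrue: TURN rv [-3.141 -0.     0.   ], then shift mm (new axes) [ 7.4  0.5 -1.4]; in old axes [ 7.4 -0.5  1.4]
tip [ 0.6314 -0.2432  0.0414] yaw 0.083 F [-0.05  0.97 -0.66] grip 0.4 t 5.0 q [ 0.68  0.56 -0.48  1.55  0.28  1.1   0.22]
```

View pics/s2.png

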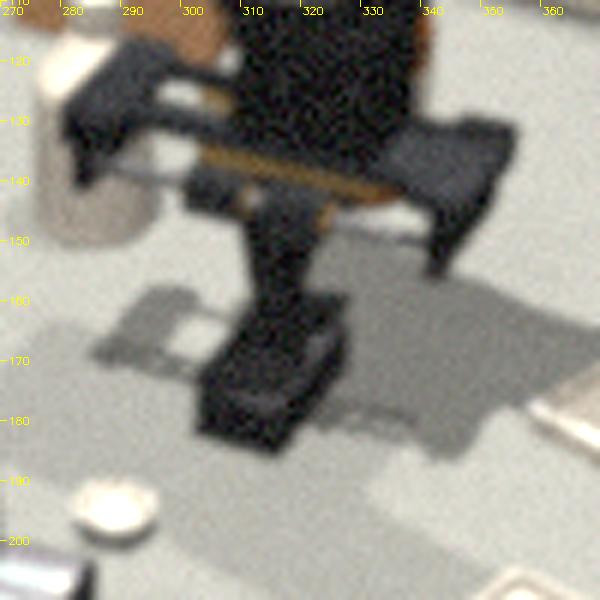

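Lid is over (~0.3 rad). Now press it down gently.

```bash
python3 -m creep '[[4,-3,0,0,0,0,0],[4,-2,0,0,0,0,0],[2,0,0,0,0,0,0],[0,0,0,0,0,0,0]]'
python3 - <<'E'
from plan import *
go(*own("middle",.0),.034,C["middle"][2])
s=get_image("side");crop(s,270,110,370,210,6,"s2.png")
E
```

```text
time: 5.45
position: [0.6272, -0.2433, 0.2165]
tool_rot: [1.147, 1.246, -1.148]
ft_force: [-5.0, 1.5, 13.9]
grip_width: 0.005
optFalse: TURN rv [ 0.001  0.001 -0.001], then shift mm (new axes) [0.5 3.6 1.6]; in old axes [0.5 3.6 1.6]
optTrue: TURN rv [-3.14e+00  1.00e-03  2.00e-03], then shift mm (new axes) [ 0.5 -3.6 -1.6]; in old axes [0.5 3.6 1.6]
tip [ 0.6274 -0.2435  0.0345] yaw 0.083 F [-5.04  1.49 13.91] grip 0.4 t 5.45 q [ 0.69  0.56 -0.48  1.57  0.28  1.08  0.22]
```

View pics/s2.png

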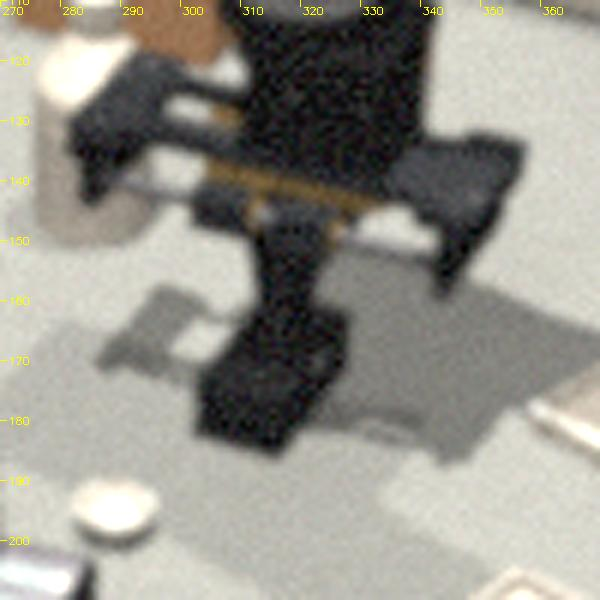

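```bash
python3 -m creep '[[-15,0,0,0,0,0,0],[-40,0,0,0,0,0,0],[-40,0,0,0,0,0,0],[0,0,0,0,0,0,0]]'
python3 - <<'E'
from plan import *
go(*own("long",.073),.10,C["long"][2])
s=get_image("side");crop(s,270,110,370,210,6,"s2.png")
E
```

```text
time: 5.9
position: [0.629, -0.2436, 0.316]
tool_rot: [1.15, 1.236, -1.142]
ft_force: [1.1, -0.3, 0.9]
grip_width: 0.004
optFalse: TURN rv [-0.122  0.006 -0.01 ], then shift mm (new axes) [  34.   123.7 -224.4]; in old axes [  33.8   95.2 -237.9]
optTrue: TURN rv [ 3.02  -0.015 -0.008], then shift mm (new axes) [  34.  -123.7  224.4]; in old axes [  33.8   95.2 -237.9]
tip [ 0.631  -0.2443  0.134 ] yaw 0.083 F [ 1.11 -0.25  0.85] grip 0.3 t 5.9 q [ 0.71  0.47 -0.5   1.49  0.23  1.24  0.26]
```

View pics/s2.png

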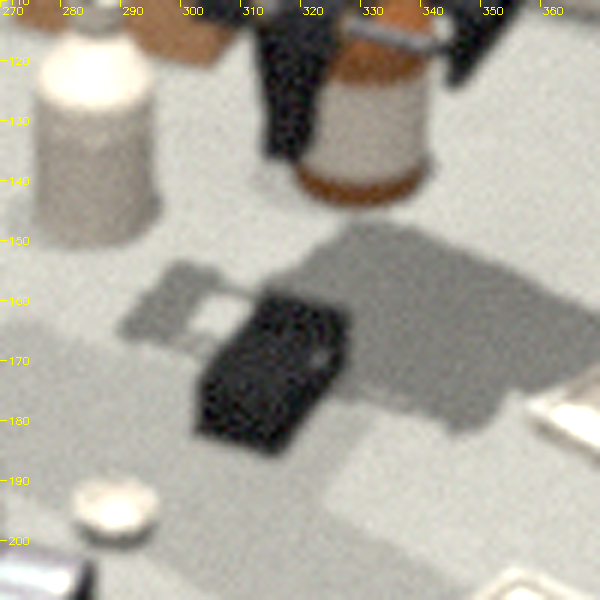

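```bash
python3 -m creep '[[0,25,0,-0.12,0,0,0],[0,25,-50,0,0,0,0],[0,25,-50,0,0,0,0],[0,25,-50,0,0,0,0],[0,20,-50,0,0,0,0]]'
python3 -m creep '[[0,4,-24,0,0,0,0],[0,0,0,0,0,0,0],[0,0,0,0,0,0,0]]'
python3 - <<'E'
from plan import *
go(*own("long",.070),.052,C["long"][2])
E
```

```text
time: 6.45
position: [0.6993, -0.0457, 0.3073]
tool_rot: [1.058, 1.3, -1.06]
ft_force: [1.0, -0.3, 0.2]
grip_width: 0.003
time: 6.75
position: [0.698, -0.0225, 0.3075]
tool_rot: [1.056, 1.3, -1.059]
ft_force: [0.6, -1.4, 0.1]
grip_width: 0.005
optFalse: TURN rv [-0.     0.     0.002], then shift mm (new axes) [ 73.5   8.2 -22. ]; in old axes [ 73.5   8.3 -22. ]
optTrue: TURN rv [ 3.141e+00  3.000e-03 -0.000e+00], then shift mm (new axes) [73.5 -8.2 22. ]; in old axes [ 73.5   8.3 -22. ]
tip [ 0.6977 -0.0226  0.1255] yaw 0.205 F [ 0.57 -1.37  0.08] grip 0.5 t 6.75 q [ 0.4   0.54 -0.57  1.42  0.3   1.27  0.01]
```

```bash
python3 -m creep '[[20,8,-22,0,0,0,0],[25,0,0,0,0,0,0],[20,0,0,0,0,0,0],[9,0,0,0,0,0,0],[0,0,0,0,0,0,0]]'
python3 - <<'E'
from plan import *
go(*own("long",.0),.052,C["long"][2])
s=get_image("side");crop(s,220,150,320,250,6,"s3.png")
E
```

```text
time: 7.25
position: [0.7011, -0.0022, 0.2326]
tool_rot: [1.058, 1.299, -1.063]
ft_force: [0.4, -0.1, 0.0]
grip_width: 0.004
optFalse: TURN rv [-0.005  0.     0.004], then shift mm (new axes) [ -1.4 -69.   -2.7]; in old axes [ -1.2 -69.   -2.4]
optTrue: TURN rv [ 3.137e+00  6.000e-03 -1.000e-03], then shift mm (new axes) [-1.4 69.   2.7]; in old axes [ -1.2 -69.   -2.4]
tip [ 0.7005 -0.0024  0.0506] yaw 0.2 F [ 0.4  -0.11  0.03] grip 0.3 t 7.25 q [ 0.36  0.61 -0.55  1.47  0.34  1.15 -0.05]
```

View pics/s3.png

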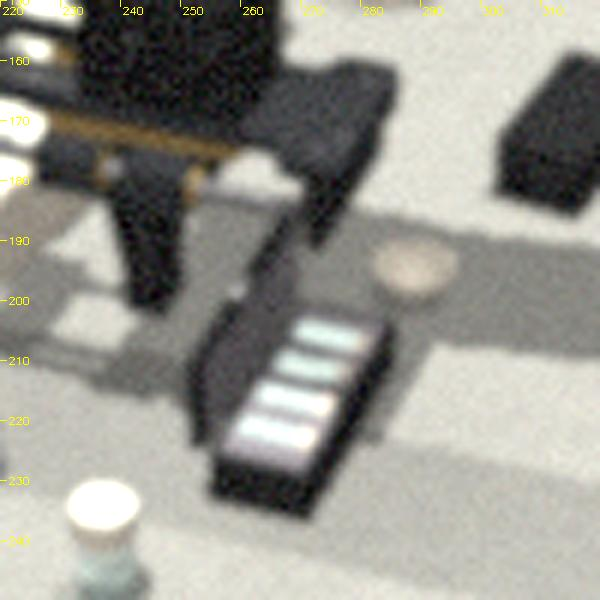

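```bash
python3 -m creep '[[-1,-10,-2,0,0,0,0],[0,-10,0,0,0,0,0],[0,-10,0,0,0,0,0],[0,-10,0,0,0,0,0],[0,-8,0,0,0,0,0]]'
python3 -m creep '[[0,-8,0,0,0,0,0],[2,-5,0,0,0,0,0],[4,-4,0,0,0,0,0],[4,-4,0,0,0,0,0],[0,0,0,0,0,0,0]]'
python3 - <<'E'
from plan import *
go(*own("long",.0),.034,C["long"][2])
s=get_image("side");crop(s,220,150,320,250,6,"s3.png")
E
```

```text
time: 7.8
position: [0.6533, -0.0078, 0.2362]
tool_rot: [1.058, 1.297, -1.058]
ft_force: [0.8, 0.3, -0.2]
grip_width: 0.006
time: 8.3
position: [0.633, -0.0119, 0.2246]
tool_rot: [1.057, 1.3, -1.06]
ft_force: [-0.3, -0.3, -0.1]
grip_width: 0.008
optFalse: TURN rv [-0.002 -0.     0.002], then shift mm (new axes) [ 8.6 -0.3  1.6]; in old axes [ 8.6 -0.3  1.6]
optTrue: TURN rv [3.14e+00 3.00e-03 0.00e+00], then shift mm (new axes) [ 8.6  0.3 -1.6]; in old axes [ 8.6 -0.3  1.6]
tip [ 0.6326 -0.012   0.0426] yaw 0.203 F [-0.28 -0.28 -0.11] grip 0.7 t 8.3 q [ 0.43  0.49 -0.58  1.67  0.3   1.07 -0.03]
```

View pics/s3.png

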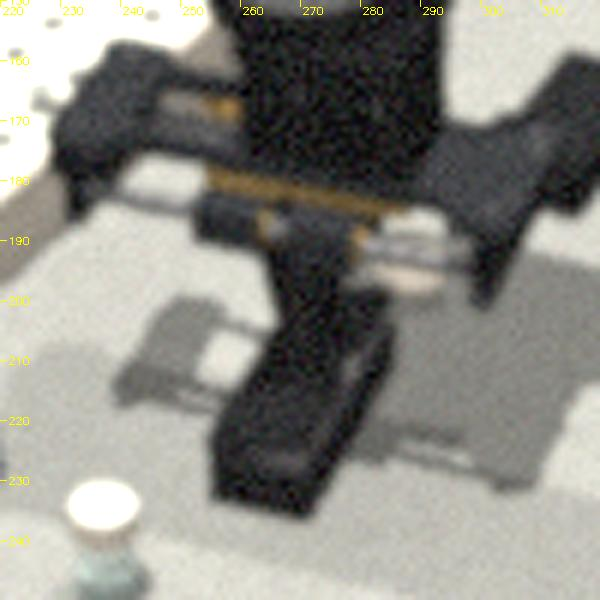

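```bash
python3 -m creep '[[4,-3,0,0,0,0,0],[4,-2,0,0,0,0,0],[2,0,0,0,0,0,0],[0,0,0,0,0,0,0]]'
python3 -m creep '[[-15,0,0,0,0,0,0],[-40,0,0,0,0,0,0],[-40,0,0,0,0,0,0],[0,0,0,0,0,0,0]]'
python3 - <<'E'
from plan import *
go(*own("short",.073),.12,C["short"][2])
s=get_image("side");crop(s,220,150,320,250,6,"s3.png")
E
```

```text
time: 8.75
position: [0.6286, -0.0126, 0.2166]
tool_rot: [1.057, 1.299, -1.059]
ft_force: [-4.6, -0.1, 7.5]
grip_width: 0.005
time: 9.15
position: [0.631, -0.012, 0.3179]
tool_rot: [1.063, 1.289, -1.051]
ft_force: [1.1, 0.0, 0.5]
grip_width: 0.003
optFalse: TURN rv [-0.277  0.004 -0.011], then shift mm (new axes) [  15.9  181.7 -215.4]; in old axes [  16.5  115.8 -256.9]
optTrue: TURN rv [ 2.865 -0.016 -0.006], then shift mm (new axes) [  15.9 -181.7  215.4]; in old axes [  16.5  115.8 -256.9]
tip [ 0.6331 -0.012   0.1359] yaw 0.203 F [1.12 0.01 0.46] grip 0.3 t 9.15 q [ 0.46  0.39 -0.61  1.6   0.24  1.21  0.01]
```

View pics/s3.png

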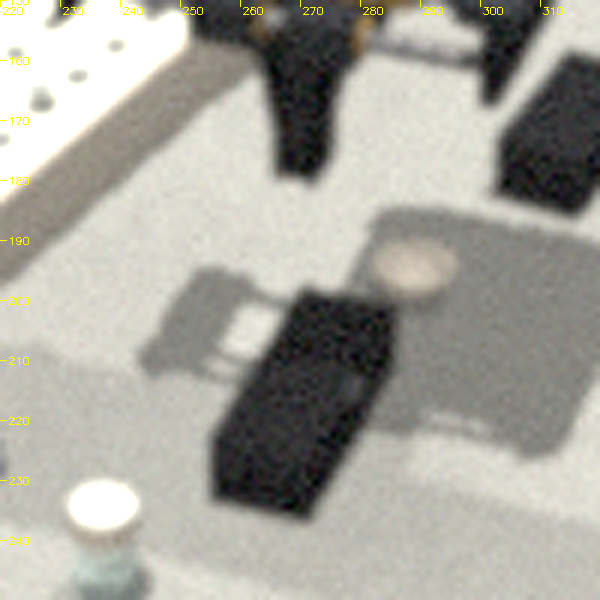

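```bash
python3 -m creep '[[0,25,0,-0.14,0,0,0],[0,30,0,-0.137,0,0,0],[0,35,-45,0,0,0,0],[0,35,-45,0,0,0,0],[0,35,-45,0,0,0,0]]'
python3 -m creep '[[0,18,-45,0,0,0,0],[0,4,-30,0,0,0,0],[0,0,0,0,0,0,0],[0,0,0,0,0,0,0]]'
python3 - <<'E'
from plan import *
go(*own("short",.070),.052,C["short"][2])
E
```

```text
time: 9.7
position: [0.7087, 0.151, 0.3092]
tool_rot: [0.849, 1.4, -0.851]
ft_force: [0.5, -0.3, -0.3]
grip_width: 0.005
time: 10.1
position: [0.6927, 0.2277, 0.3095]
tool_rot: [0.846, 1.401, -0.848]
ft_force: [-0.1, -1.4, 0.3]
grip_width: 0.007
optFalse: TURN rv [0.003 0.    0.002], then shift mm (new axes) [ 75.5  13.3 -31.3]; in old axes [ 75.5  13.5 -31.3]
optTrue: TURN rv [-3.139e+00 -3.000e-03  0.000e+00], then shift mm (new axes) [ 75.5 -13.3  31.3]; in old axes [ 75.5  13.5 -31.3]
tip [0.6924 0.2275 0.1275] yaw 0.483 F [-0.11 -1.38  0.34] grip 0.6 t 10.1 q [ 0.07  0.63 -0.65  1.32  0.38  1.32 -0.1 ]
```

```bash
python3 -m creep '[[10,13,-31,0,0,0,0],[25,0,0,0,0,0,0],[25,0,0,0,0,0,0],[16,0,0,0,0,0,0],[0,0,0,0,0,0,0]]'
python3 - <<'E'
from plan import *
go(*own("short",.0),.052,C["short"][2])
s=get_image("side");crop(s,170,220,270,320,6,"s4.png")
E
```

```text
time: 10.6
position: [0.6905, 0.2573, 0.2309]
tool_rot: [0.846, 1.401, -0.856]
ft_force: [-1.2, 0.0, -0.2]
grip_width: 0.003
optFalse: TURN rv [-0.002  0.001  0.006], then shift mm (new axes) [ -3.1 -68.4  -4. ]; in old axes [ -2.6 -68.4  -3.9]
optTrue: TURN rv [ 3.139e+00  1.000e-02 -1.000e-03], then shift mm (new axes) [-3.1 68.4  4. ]; in old axes [ -2.6 -68.4  -3.9]
tip [0.6896 0.2567 0.0489] yaw 0.478 F [-1.23  0.03 -0.21] grip 0.3 t 10.6 q [ 0.02  0.71 -0.63  1.36  0.42  1.21 -0.17]
```

View pics/s4.png

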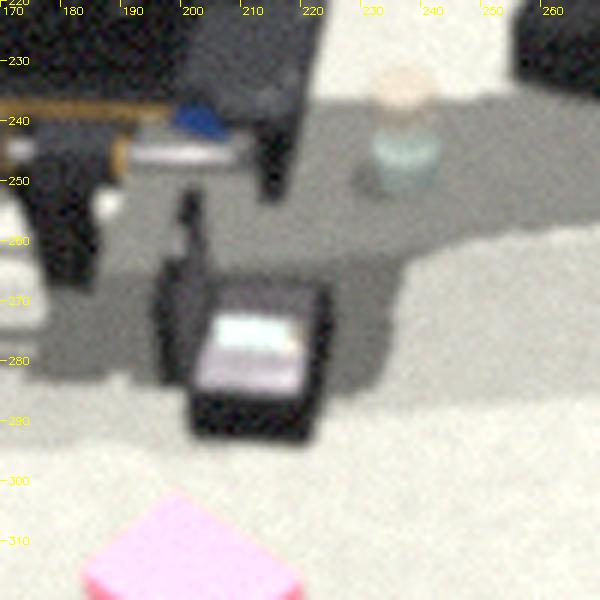

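```bash
python3 -m creep '[[-2,-10,-4,0,0,0,0],[0,-10,0,0,0,0,0],[0,-10,0,0,0,0,0],[0,-10,0,0,0,0,0],[0,-8,0,0,0,0,0]]'
python3 -m creep '[[0,-8,0,0,0,0,0],[2,-5,0,0,0,0,0],[4,-4,0,0,0,0,0],[4,-4,0,0,0,0,0],[0,0,0,0,0,0,0]]'
python3 - <<'E'
from plan import *
go(*own("short",.0),.034,C["short"][2])
s=get_image("side");crop(s,170,220,270,320,6,"s4.png")
E
```

```text
time: 11.15
position: [0.646, 0.2408, 0.2376]
tool_rot: [0.85, 1.397, -0.849]
ft_force: [0.1, -0.0, -0.2]
grip_width: 0.004
time: 11.65
position: [0.627, 0.2314, 0.2256]
tool_rot: [0.847, 1.4, -0.85]
ft_force: [0.1, 0.5, -1.4]
grip_width: 0.005
optFalse: TURN rv [ 0.    -0.     0.002], then shift mm (new axes) [ 9.6 -0.   2.3]; in old axes [ 9.6 -0.   2.3]
optTrue: TURN rv [-3.142e+00 -3.000e-03 -0.000e+00], then shift mm (new axes) [ 9.6  0.  -2.3]; in old axes [ 9.6 -0.   2.3]
tip [0.6266 0.2312 0.0436] yaw 0.48 F [ 0.09  0.45 -1.36] grip 0.4 t 11.65 q [ 0.1   0.59 -0.66  1.57  0.39  1.12 -0.17]
```

View pics/s4.png

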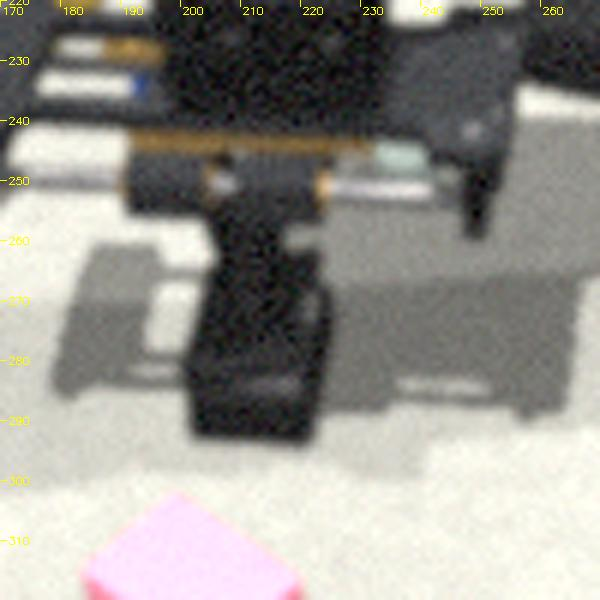

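Press, rise, and open; then a fresh look for grasping the short case.

```bash
python3 -m creep '[[4,-3,0,0,0,0,0],[4,-2,0,0,0,0,0],[3,0,0,0,0,0,0],[0,0,0,0,0,0,0]]'
python3 -m creep '[[-15,0,0,0,0,0,0],[-40,0,0,0,0,0,87],[-40,0,0,0,0,0,87],[0,0,0,0,0,0,87],[0,0,0,0,0,0,87]]'
python3 - <<'E'
from plan import *
go(*own("short",.0),.010,C["short"][2])
s=get_image("side");crop(s,170,220,270,320,5,"s4.png")
t=get_image("top");crop(t,120,140,430,300,2,"t4.png")
w=get_image("wrist");cv2.imwrite("pics/w4.png",w["img"][:,:,::-1])
E
```

```text
time: 12.1
position: [0.6229, 0.2295, 0.2165]
tool_rot: [0.848, 1.399, -0.85]
ft_force: [-3.0, -1.8, 7.3]
grip_width: 0.005
time: 12.6
position: [0.6235, 0.2298, 0.3125]
tool_rot: [0.85, 1.397, -0.847]
ft_force: [-0.7, 0.4, -1.2]
grip_width: 0.283
optFalse: TURN rv [ 0.     0.001 -0.003], then shift mm (new axes) [120.5   3.8   2.6]; in old axes [120.5   3.4   2.5]
optTrue: TURN rv [-3.142e+00  5.000e-03  1.000e-03], then shift mm (new axes) [120.5  -3.8  -2.6]; in old axes [120.5   3.4   2.5]
tip [0.624  0.23   0.1305] yaw 0.48 F [-0.69  0.43 -1.19] grip 24.6 t 12.6 q [ 0.12  0.5  -0.7   1.51  0.33  1.25 -0.14]
```

View pics/s4.png

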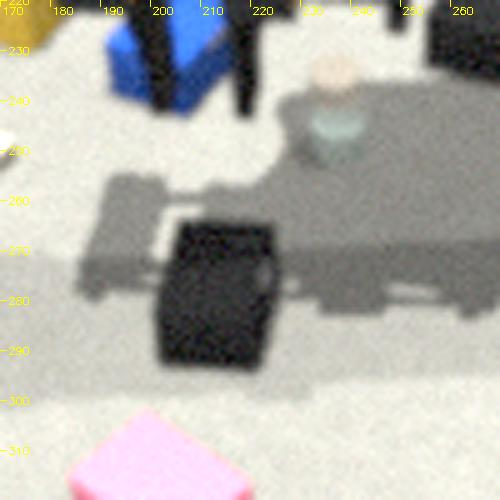

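View pics/w4.png

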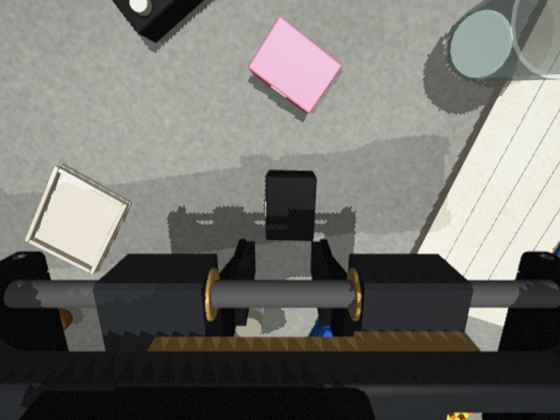

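View pics/t4.png

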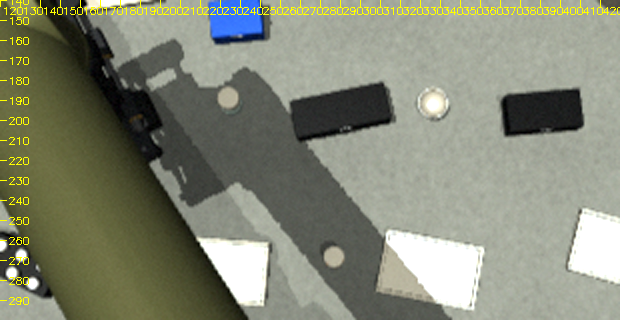

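Run:
```python
from fit import *
w=get_image("wrist");s=get_image("side");t=get_image("top")
b=(257,160,313,250)
g=cv2.cvtColor(w["img"],cv2.COLOR_RGB2GRAY);print(g[200,290],g[200,340],g[200,250],g[160,290])
fit([(w,b,mask(w,b,45))],[.628,.229,.48,0],.06,"ws",0.)
for n,L,b in(("lt",.11,(258,170,322,216)),("mt",.085,(365,175,418,215))):
    g=dict(lt=[.633,-.0136,.205],mt=[.631,-.2446,.082])[n]
    fit([(t,b,mask(t,b,42))],g,L,n,0.)
```

```text
37 149 140 144
ws [0.6282 0.232  0.4519 0.    ] xor frac [0.047]
lt [ 0.6317 -0.013   0.2063  0.    ] xor frac [0.066]
mt [ 0.6301 -0.2443  0.1105  0.    ] xor frac [0.106]
```

View pics/ws_0.png

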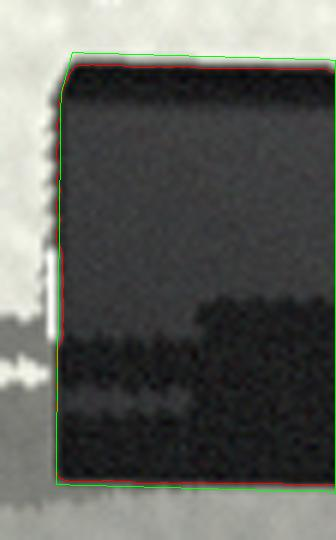

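```bash
python3 - <<'E'
from fit import *
from plan import go
w=get_image("wrist")
b=(257,160,322,246)
r=fit([(w,b,mask(w,b,45))],[.628,.229,.48,0],.06,"ws",0.)
go(.628,.231,.015,.48)
E
python3 -m creep '[[0,4,1,0,0,0,87],[0,0,0,0,0,0,87],[0,0,0,0,0,0,87],[0,0,0,0,0,0,87]]'
```

```text
ws [0.6284 0.2302 0.4597 0.    ] xor frac [0.079]
optFalse: TURN rv [ 0.    -0.     0.002], then shift mm (new axes) [112.6   5.3   0.8]; in old axes [112.6   5.5   0.8]
optTrue: TURN rv [-3.142e+00 -3.000e-03 -1.000e-03], then shift mm (new axes) [112.6  -5.3  -0.8]; in old axes [112.6   5.5   0.8]
tip [0.6226 0.2292 0.1276] yaw 0.48 F [-0.46 -0.06  0.15] grip 52.6 t 12.95 q [ 0.12  0.5  -0.7   1.51  0.33  1.25 -0.14]
time: 13.35
position: [0.6272, 0.2305, 0.3106]
tool_rot: [0.849, 1.399, -0.849]
ft_force: [-0.3, -0.2, -0.8]
grip_width: 0.951
```

```bash
python3 -m creep '[[40,0,0,0,0,0,87],[30,0,0,0,0,0,87],[20,0,0,0,0,0,87],[0,0,0,0,0,0,87]]'
python3 - <<'E'
from plan import *
go(.628,.231,.015,.48)
w=get_image("wrist");cv2.imwrite("pics/w5.png",w["img"][:,:,::-1])
E
```

```text
time: 13.75
position: [0.6258, 0.2295, 0.2172]
tool_rot: [0.845, 1.403, -0.853]
ft_force: [-0.1, 0.5, -0.4]
grip_width: 1.001
optFalse: TURN rv [ 0.    -0.001  0.006], then shift mm (new axes) [20.2  2.6 -0.3]; in old axes [20.1  2.7 -0.3]
optTrue: TURN rv [-3.141e+00 -1.000e-02 -1.000e-03], then shift mm (new axes) [20.2 -2.6  0.3]; in old axes [20.1  2.7 -0.3]
tip [0.6247 0.2291 0.0352] yaw 0.48 F [-0.09  0.47 -0.43] grip 87.0 t 13.75 q [ 0.1   0.59 -0.66  1.58  0.39  1.11 -0.18]
```

View pics/w5.png

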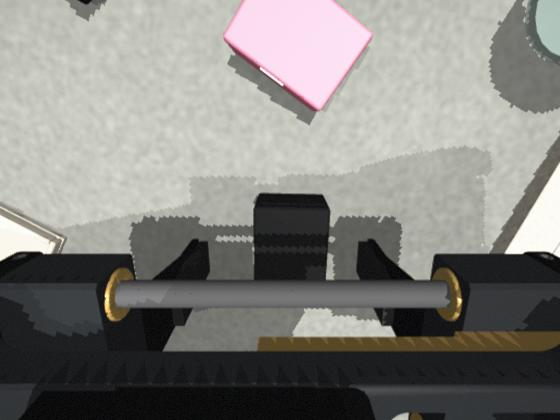

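```bash
python3 -m creep '[[10,3,0,0,0,0,87],[10,0,0,0,0,0,87],[0,0,0,0,0,0,87],[0,0,0,0,0,0,40],[0,0,0,0,0,0,40]]' 20
python3 -m creep '[[0,0,0,0,0,0,35],[0,0,0,0,0,0,35],[0,0,0,0,0,0,35],[0,0,0,0,0,0,35]]' 20
python3 - <<'E'
from plan import *
go(.628,.231,.015,.48)
w=get_image("wrist");cv2.imwrite("pics/w5.png",w["img"][:,:,::-1])
E
```

```text
time: 14.3
position: [0.63, 0.232, 0.2012]
tool_rot: [0.849, 1.398, -0.848]
ft_force: [-0.7, 0.5, 0.2]
grip_width: 0.894
time: 14.7
position: [0.6298, 0.2318, 0.2008]
tool_rot: [0.849, 1.399, -0.849]
ft_force: [0.7, 0.4, 0.1]
grip_width: 0.537
optFalse: TURN rv [ 0.  0. -0.], then shift mm (new axes) [ 3.8 -2.  -0.1]; in old axes [ 3.8 -2.  -0.1]
optTrue: TURN rv [-3.142  0.     0.   ], then shift mm (new axes) [3.8 2.  0.1]; in old axes [ 3.8 -2.  -0.1]
tip [0.6299 0.2318 0.0188] yaw 0.48 F [0.72 0.45 0.12] grip 46.7 t 14.7 q [ 0.09  0.62 -0.65  1.58  0.41  1.08 -0.19]
```

View pics/w5.png

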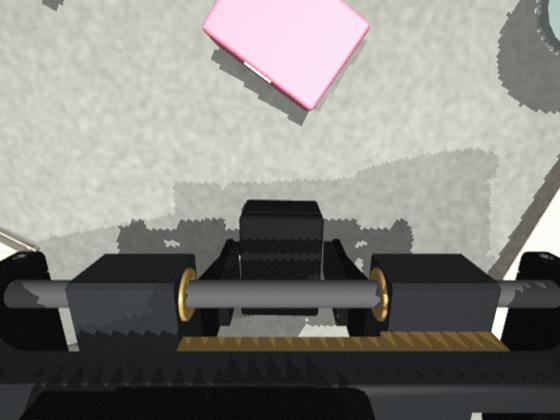

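```bash
python3 -m creep '[[4,0,0,0,0,0,46],[0,0,0,0,0,0,46],[0,0,0,0,0,0,35],[0,0,0,0,0,0,35],[0,0,0,0,0,0,35]]' 20
python3 -m creep '[[-20,0,0,0,0,0,35],[-30,0,0,0,0,0,35],[0,0,0,0,0,0,35],[0,0,0,0,0,0,35]]' 20
python3 - <<'E'
from plan import *
print(st()[0]["grip_width"]*87)
go(.4508,.1159,.075,-.077)
s=get_image("side");crop(s,170,200,270,300,5,"s4.png")
w=get_image("wrist");cv2.imwrite("pics/w5.png",w["img"][:,:,::-1])
E
```

```text
time: 15.25
position: [0.6297, 0.2317, 0.1963]
tool_rot: [0.848, 1.399, -0.849]
ft_force: [-0.2, 0.3, -1.1]
grip_width: 0.502
time: 15.65
position: [0.63, 0.2319, 0.2471]
tool_rot: [0.849, 1.398, -0.848]
ft_force: [-0.9, 0.1, -2.7]
grip_width: 0.501
43.54421567506873
optFalse: TURN rv [ 0.557  0.    -0.001], then shift mm (new axes) [  -9.9 -169.7  129.5]; in old axes [ -10.1 -212.5   20.2]
optTrue: TURN rv [-2.585e+00  2.000e-03  0.000e+00], then shift mm (new axes) [  -9.9  169.7 -129.5]; in old axes [ -10.1 -212.5   20.2]
tip [0.6302 0.2319 0.0651] yaw 0.48 F [-0.85  0.09 -2.71] grip 43.5 t 15.65 q [ 0.1   0.57 -0.67  1.55  0.38  1.16 -0.16]
```

View pics/s4.png

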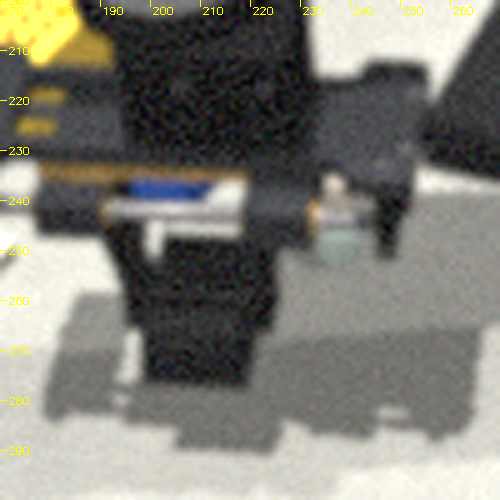

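View pics/w5.png

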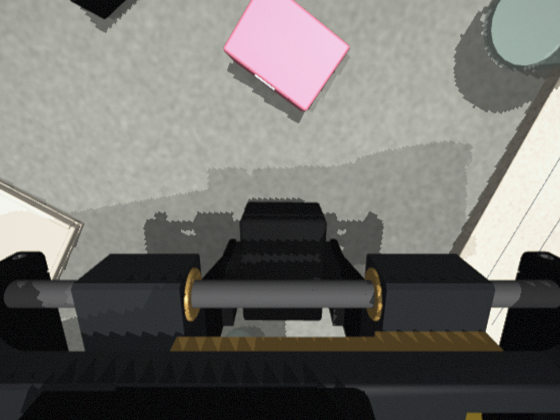

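```bash
python3 -m creep '[[-10,-30,0,0,0,0,35],[0,-40,0,0.14,0,0,35],[0,-35,20,0.14,0,0,35],[0,-35,30,0.14,0,0,35],[0,-30,30,0.137,0,0,35]]'
python3 -m creep '[[0,-20,15,0,0,0,35],[0,0,0,0,0,0,35],[0,0,0,0,0,0,35]]'
python3 - <<'E'
from plan import *
go(.4508,.1159,.019,-.077)
E
```

```text
time: 16.25
position: [0.4831, 0.099, 0.2552]
tool_rot: [1.268, 1.17, -1.273]
ft_force: [0.5, -0.9, -1.7]
grip_width: 0.503
time: 16.55
position: [0.4636, 0.0872, 0.2563]
tool_rot: [1.266, 1.171, -1.266]
ft_force: [1.3, 0.8, -0.7]
grip_width: 0.501
optFalse: TURN rv [-0.001  0.     0.   ], then shift mm (new axes) [ 55.3 -15.  -27.6]; in old axes [ 55.3 -15.  -27.6]
optTrue: TURN rv [ 3.141e+00  0.000e+00 -1.000e-03], then shift mm (new axes) [55.3 15.  27.6]; in old axes [ 55.3 -15.  -27.6]
tip [0.4636 0.0871 0.0743] yaw -0.078 F [ 1.31  0.81 -0.72] grip 43.6 t 16.55 q [ 0.37  0.12 -0.64  2.03  0.08  1.02 -0.39]
```

```bash
python3 -m creep '[[0,-8,-14,0,0,0,35],[0,-7,-14,0,0,0,35],[20,0,0,0,0,0,35],[20,0,0,0,0,0,35],[0,0,0,0,0,0,35]]'
python3 - <<'E'
from plan import *
go(.4508,.1159,.019,-.077)
s=get_image("side");crop(s,250,210,370,310,5,"s6.png")
w=get_image("wrist");cv2.imwrite("pics/w6.png",w["img"][:,:,::-1])
t=get_image("top");crop(t,180,230,300,310,5,"t6.png")
E
```

```text
time: 17.05
position: [0.4502, 0.1174, 0.2143]
tool_rot: [1.262, 1.177, -1.268]
ft_force: [-0.8, 0.7, -1.8]
grip_width: 0.5
optFalse: TURN rv [ 0.002 -0.     0.005], then shift mm (new axes) [13.3  0.7  1.4]; in old axes [13.3  0.7  1.4]
optTrue: TURN rv [-3.139e+00 -8.000e-03 -1.000e-03], then shift mm (new axes) [13.3 -0.7 -1.4]; in old axes [13.3  0.7  1.4]
tip [0.4493 0.1175 0.0323] yaw -0.075 F [-0.82  0.75 -1.84] grip 43.5 t 17.05 q [ 0.32  0.18 -0.66  2.08  0.13  0.93 -0.49]
```

View pics/s6.png

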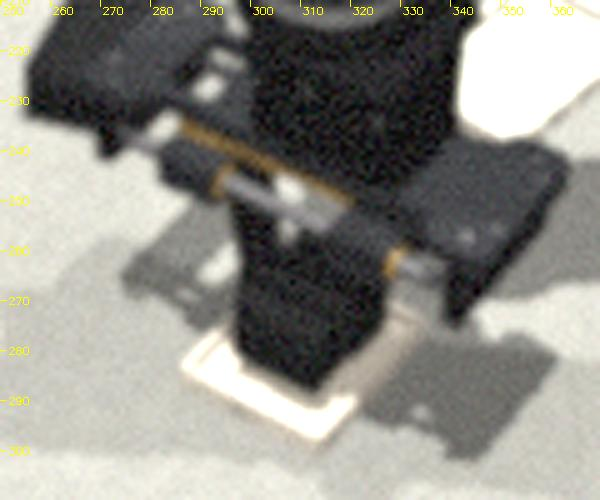

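View pics/w6.png

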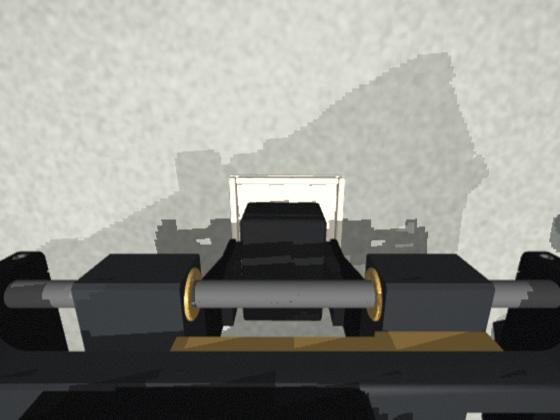

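```bash
python3 -m creep '[[4,1.5,1,0,0,0,35],[5,0,0,0,0,0,35],[4,0,0,0,0,0,35],[0,0,0,0,0,0,35],[0,0,0,0,0,0,35]]'
python3 - <<'E'
from plan import *
go(.4508,.1159,.019,-.077)
E
```

```text
time: 17.7
position: [0.4524, 0.1154, 0.2036]
tool_rot: [1.266, 1.172, -1.266]
ft_force: [-0.9, -0.7, -1.3]
grip_width: 0.504
optFalse: TURN rv [-0.  0.  0.], then shift mm (new axes) [ 2.6 -1.6 -0.4]; in old axes [ 2.6 -1.6 -0.4]
optTrue: TURN rv [ 3.142  0.    -0.   ], then shift mm (new axes) [2.6 1.6 0.4]; in old axes [ 2.6 -1.6 -0.4]
tip [0.4523 0.1154 0.0216] yaw -0.077 F [-0.94 -0.71 -1.35] grip 43.8 t 17.7 q [ 0.31  0.2  -0.66  2.09  0.15  0.91 -0.51]
```

```bash
python3 -m creep '[[3,-1,0,0,0,0,35],[0.5,0,0,0,0,0,35],[0,0,0,0,0,0,60],[0,0,0,0,0,0,60],[0,0,0,0,0,0,60]]'
python3 -m creep '[[-20,0,0,0,0,0,70],[-40,0,0,0,0,0,80],[-40,0,0,0,0,0,87],[0,0,0,0,0,0,87],[0,0,0,0,0,0,87]]'
python3 - <<'E'
from plan import *
C["long"]=(.632,-.0133,.205)
go(*own("long",0),.10,.205)
s=get_image("side");crop(s,250,210,370,310,5,"s6.png")
w=get_image("wrist");cv2.imwrite("pics/w6.png",w["img"][:,:,::-1])
E
```

```text
time: 18.2
position: [0.4517, 0.1155, 0.2004]
tool_rot: [1.266, 1.171, -1.265]
ft_force: [0.3, -0.1, 0.9]
grip_width: 0.659
time: 18.7
position: [0.4518, 0.1156, 0.3012]
tool_rot: [1.267, 1.169, -1.264]
ft_force: [-0.2, -0.1, -0.1]
grip_width: 0.979
optFalse: TURN rv [-0.282  0.001 -0.003], then shift mm (new axes) [ 19.2 150.2 162.8]; in old axes [ 19.7 189.5 114.6]
optTrue: TURN rv [ 2.859e+00 -4.000e-03 -1.000e-03], then shift mm (new axes) [  19.2 -150.2 -162.8]; in old axes [ 19.7 189.5 114.6]
tip [0.4523 0.1155 0.1192] yaw -0.077 F [-0.24 -0.11 -0.13] grip 85.2 t 18.7 q [ 0.36  0.04 -0.67  2.    0.03  1.11 -0.41]
```

View pics/s6.png

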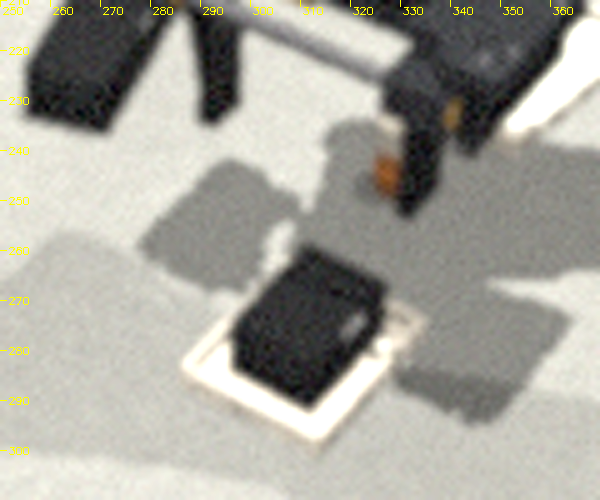

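View pics/w6.png

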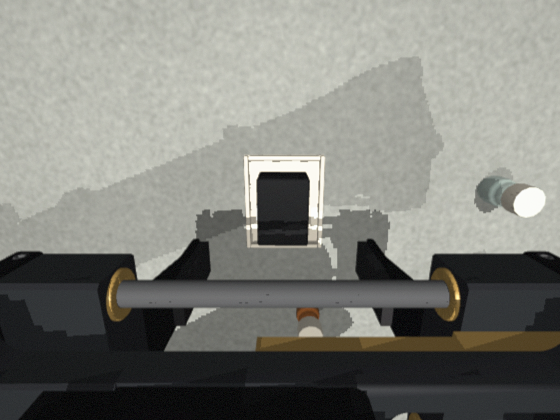

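```bash
python3 -m creep '[[0,40,0,-0.141,0,0,87],[0,40,10,-0.141,0,0,87],[0,30,40,0,0,0,87],[0,30,45,0,0,0,87],[0,10,45,0,0,0,87]]'
python3 -m creep '[[0,0,0,0,0,0,87],[0,0,0,0,0,0,87],[0,0,0,0,0,0,87]]'
python3 - <<'E'
from plan import *
from fit import *
w=get_image("wrist");cv2.imwrite("pics/w7.png",w["img"][:,:,::-1])
t=get_image("top");crop(t,180,230,300,310,5,"t7.png")
go(*own("long",0),.015,.205)
E
```

```text
time: 19.3
position: [0.6257, -0.0055, 0.2978]
tool_rot: [1.056, 1.303, -1.055]
ft_force: [1.3, 0.9, -0.3]
grip_width: 1.001
time: 19.6
position: [0.6233, -0.0038, 0.2989]
tool_rot: [1.055, 1.303, -1.057]
ft_force: [0.6, -0.3, 0.2]
grip_width: 1.001
optFalse: TURN rv [ 0.003 -0.001  0.001], then shift mm (new axes) [102.8   7.4  12.1]; in old axes [102.8   7.4  12.2]
optTrue: TURN rv [-3.139e+00 -1.000e-03 -1.000e-03], then shift mm (new axes) [102.8  -7.4 -12.1]; in old axes [102.8   7.4  12.2]
tip [ 0.6231 -0.0031  0.1178] yaw 0.208 F [-0.14 -0.56 -0.24] grip 86.6 t 19.7 q [ 0.43  0.39 -0.59  1.63  0.23  1.19  0.  ]
```

View pics/w7.png

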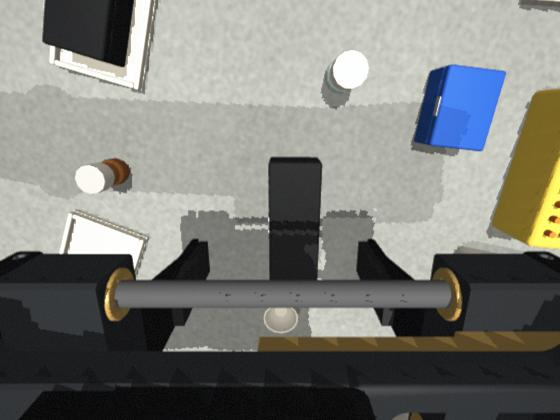

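View pics/t7.png

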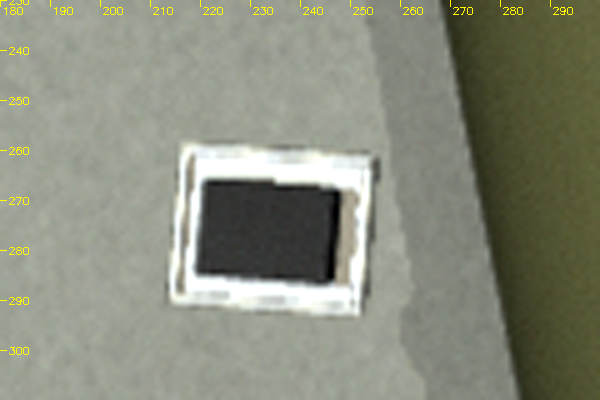

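```bash
python3 -m creep '[[0,8,12,0,0,0,87],[30,0,0,0,0,0,87],[30,0,0,0,0,0,87],[15,0,0,0,0,0,87],[0,0,0,0,0,0,87]]'
python3 - <<'E'
from plan import *
w=get_image("wrist");cv2.imwrite("pics/w7.png",w["img"][:,:,::-1])
go(*own("long",0),.015,.205)
E
```

```text
time: 20.2
position: [0.6334, -0.0155, 0.2228]
tool_rot: [1.055, 1.303, -1.059]
ft_force: [0.2, -0.0, 0.7]
grip_width: 0.999
optFalse: TURN rv [ 0.    -0.     0.001], then shift mm (new axes) [27.7 -0.9 -1.9]; in old axes [27.7 -0.8 -1.9]
optTrue: TURN rv [-3.141e+00 -2.000e-03 -1.000e-03], then shift mm (new axes) [27.7  0.9  1.9]; in old axes [27.7 -0.8 -1.9]
tip [ 0.6339 -0.0153  0.0427] yaw 0.205 F [ 0.13 -0.19  1.15] grip 86.9 t 20.25 q [ 0.42  0.49 -0.55  1.67  0.29  1.07 -0.02]
```

View pics/w7.png

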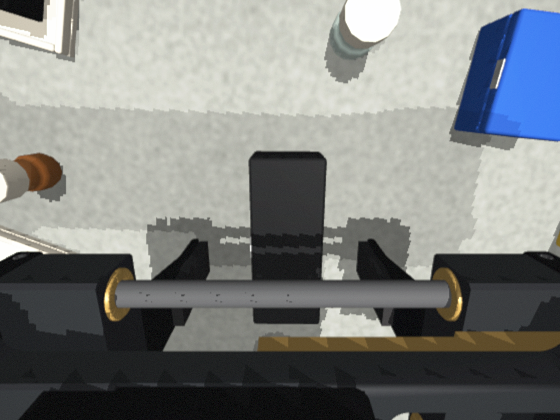

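```bash
python3 -m creep '[[15,1,-1.5,0,0,0,87],[13,0,0,0,0,0,70],[0,0,0,0,0,0,50],[0,0,0,0,0,0,35],[0,0,0,0,0,0,35]]' 20
python3 -m creep '[[0,0,0,0,0,0,35],[0,0,0,0,0,0,35],[0,0,0,0,0,0,35],[0,0,0,0,0,0,35]]' 20
python3 - <<'E'
from plan import *
go(*own("long",0),.015,.205)
E
```

```text
time: 20.75
position: [0.6352, -0.0136, 0.1977]
tool_rot: [1.057, 1.298, -1.056]
ft_force: [-0.3, 0.3, -0.8]
grip_width: 0.719
time: 21.15
position: [0.6351, -0.0137, 0.1976]
tool_rot: [1.057, 1.299, -1.057]
ft_force: [-1.6, -0.5, 1.5]
grip_width: 0.502
optFalse: TURN rv [-0.  0. -0.], then shift mm (new axes) [ 0.6 -2.  -0.5]; in old axes [ 0.6 -2.  -0.5]
optTrue: TURN rv [ 3.142e+00 -1.000e-03 -1.000e-03], then shift mm (new axes) [0.6 2.  0.5]; in old axes [ 0.6 -2.  -0.5]
tip [ 0.6351 -0.0137  0.0156] yaw 0.205 F [-1.63 -0.5   1.52] grip 43.6 t 21.15 q [ 0.41  0.52 -0.54  1.68  0.31  1.02 -0.03]
```

```bash
python3 -m creep '[[-15,0,0,0,0,0,35],[-25,0,0,0,0,0,35],[-25,0,0,0,0,0,35],[0,0,0,0,0,0,35]]' 20
python3 - <<'E'
from plan import *
go(.4672,-.3446,.08,-.278)
s=get_image("side");crop(s,230,140,350,240,5,"s8.png")
w=get_image("wrist");cv2.imwrite("pics/w8.png",w["img"][:,:,::-1])
E
```

```text
time: 21.55
position: [0.6365, -0.0132, 0.2667]
tool_rot: [1.059, 1.293, -1.052]
ft_force: [0.6, 0.4, -2.2]
grip_width: 0.503
optFalse: TURN rv [ 0.483  0.    -0.007], then shift mm (new axes) [  4.7 -71.8 365.2]; in old axes [   3.6 -233.2  290. ]
optTrue: TURN rv [-2.658  0.01   0.   ], then shift mm (new axes) [   4.7   71.8 -365.2]; in old axes [   3.6 -233.2  290. ]
tip [ 0.6378 -0.0132  0.0847] yaw 0.205 F [ 0.59  0.38 -2.17] grip 43.8 t 21.55 q [ 0.43  0.45 -0.57  1.63  0.26  1.13 -0.  ]
```

View pics/s8.png

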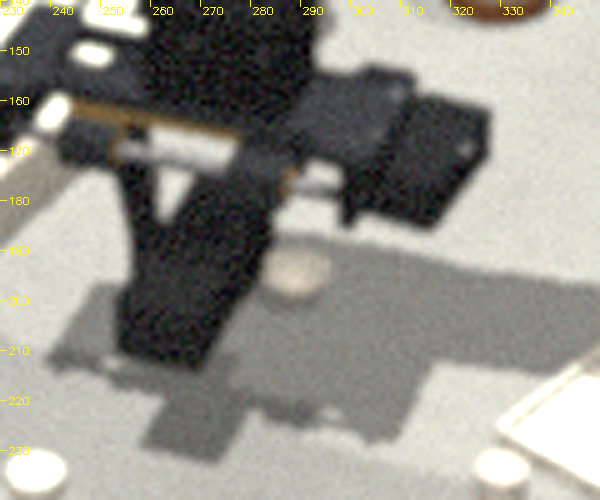

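View pics/w8.png

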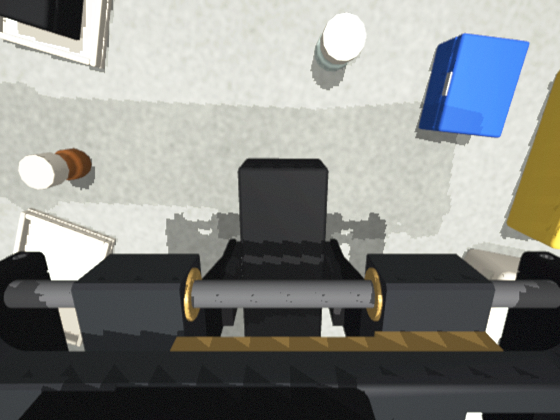

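```bash
python3 -m creep '[[0,-25,30,0.12,0,0,35],[0,-30,35,0.12,0,0,35],[0,-25,40,0.12,0,0,35],[0,-15,45,0.12,0,0,35],[0,0,45,0,0,0,35]]'
python3 -m creep '[[0,0,45,0,0,0,35],[0,0,45,0,0,0,35],[0,0,20,0,0,0,35],[0,0,0,0,0,0,35],[0,0,0,0,0,0,35]]'
python3 - <<'E'
from plan import *
go(.4672,-.3446,.03,-.278)
E
```

```text
time: 22.15
position: [0.5266, -0.2112, 0.2605]
tool_rot: [1.409, 1.068, -1.414]
ft_force: [1.2, -0.0, -2.9]
grip_width: 0.505
time: 22.65
position: [0.4988, -0.3156, 0.2607]
tool_rot: [1.41, 1.069, -1.41]
ft_force: [0.2, 1.1, -1.9]
grip_width: 0.503
optFalse: TURN rv [ 0.002 -0.002  0.003], then shift mm (new axes) [ 48.7 -22.4  36.6]; in old axes [ 48.7 -22.4  36.6]
optTrue: TURN rv [-3.14e+00 -4.00e-03 -3.00e-03], then shift mm (new axes) [ 48.7  22.4 -36.6]; in old axes [ 48.7 -22.4  36.6]
tip [ 0.4984 -0.3152  0.0787] yaw -0.276 F [ 0.17  1.06 -1.94] grip 43.7 t 22.65 q [ 0.83  0.33 -0.36  1.76  0.13  1.08  0.14]
```

```bash
python3 -m creep '[[0,-11,19,0,0,0,35],[0,-11,19,0,0,0,35],[20,0,0,0,0,0,35],[22,0,0,0,0,0,35],[0,0,0,0,0,0,35]]'
python3 - <<'E'
from plan import *
go(.4672,-.3446,.019,-.278)
s=get_image("side");crop(s,330,130,450,230,5,"s9.png")
w=get_image("wrist");cv2.imwrite("pics/w9.png",w["img"][:,:,::-1])
E
```

```text
time: 23.15
position: [0.4671, -0.3436, 0.2167]
tool_rot: [1.407, 1.076, -1.409]
ft_force: [-1.5, 0.2, -2.8]
grip_width: 0.502
optFalse: TURN rv [ 0.006 -0.004  0.007], then shift mm (new axes) [15.7  0.3  1. ]; in old axes [15.7  0.4  1. ]
optTrue: TURN rv [-3.136 -0.011 -0.006], then shift mm (new axes) [15.7 -0.3 -1. ]; in old axes [15.7  0.4  1. ]
tip [ 0.4661 -0.3426  0.0347] yaw -0.272 F [-1.5   0.22 -2.82] grip 43.7 t 23.15 q [ 0.88  0.36 -0.34  1.82  0.14  1.    0.21]
```

View pics/s9.png

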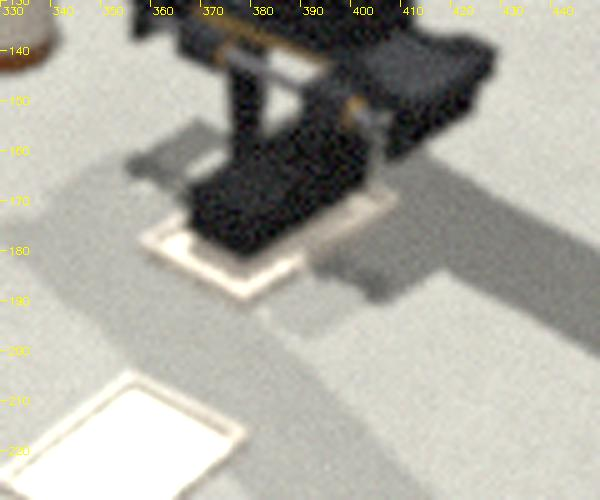

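View pics/w9.png

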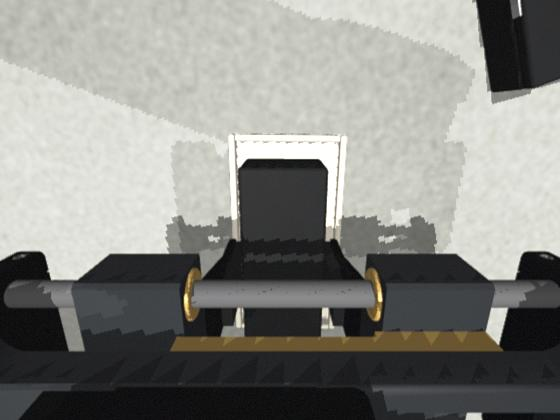

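```bash
python3 -m creep '[[5,1.5,0,0,0,0,35],[5,0,0,0,0,0,35],[3,0,0,0,0,0,35],[0,0,0,0,0,0,35],[0,0,0,0,0,0,35]]'
python3 - <<'E'
from plan import *
go(.4672,-.3446,.019,-.278)
E
```

```text
time: 23.75
position: [0.4694, -0.347, 0.2073]
tool_rot: [1.409, 1.066, -1.409]
ft_force: [-0.7, -0.4, -2.4]
grip_width: 0.508
optFalse: TURN rv [0.003 0.    0.   ], then shift mm (new axes) [ 6.3 -2.7 -1.7]; in old axes [ 6.3 -2.7 -1.7]
optTrue: TURN rv [-3.139 -0.     0.   ], then shift mm (new axes) [6.3 2.7 1.7]; in old axes [ 6.3 -2.7 -1.7]
tip [ 0.4694 -0.347   0.0253] yaw -0.275 F [-0.74 -0.39 -2.41] grip 44.2 t 23.75 q [ 0.87  0.38 -0.34  1.82  0.15  0.97  0.2 ]
```

```bash
python3 -m creep '[[3,-1,-1,0,0,0,35],[3,0,0,0,0,0,35],[0,0,0,0,0,0,35],[0,0,0,0,0,0,60],[0,0,0,0,0,0,60]]'
python3 -m creep '[[0,0,0,0,0,0,60],[-20,0,0,0,0,0,70],[-40,0,0,0,0,0,80],[-30,0,0,0,0,0,87],[0,0,0,0,0,0,87]]'
python3 - <<'E'
from plan import *
C["middle"]=(.6302,-.2444,.095)
go(*own("middle",0),.10,.095)
s=get_image("side");crop(s,330,130,450,230,5,"s9.png")
w=get_image("wrist");cv2.imwrite("pics/w9.png",w["img"][:,:,::-1])
E
```

```text
time: 24.25
position: [0.4689, -0.3459, 0.2015]
tool_rot: [1.409, 1.065, -1.409]
ft_force: [-0.1, -0.4, 0.2]
grip_width: 0.612
time: 24.75
position: [0.4704, -0.3466, 0.2964]
tool_rot: [1.409, 1.057, -1.405]
ft_force: [0.1, -0.1, 0.4]
grip_width: 0.954
optFalse: TURN rv [-0.37   0.005 -0.008], then shift mm (new axes) [ 14.4 168.8 -86.6]; in old axes [  15.   125.9 -141.8]
optTrue: TURN rv [ 2.772 -0.011 -0.007], then shift mm (new axes) [  14.4 -168.8   86.6]; in old axes [  15.   125.9 -141.8]
tip [ 0.4718 -0.3477  0.1145] yaw -0.275 F [ 0.09 -0.06  0.44] grip 83.0 t 24.75 q [ 0.89  0.28 -0.35  1.75  0.11  1.13  0.23]
```

View pics/s9.png

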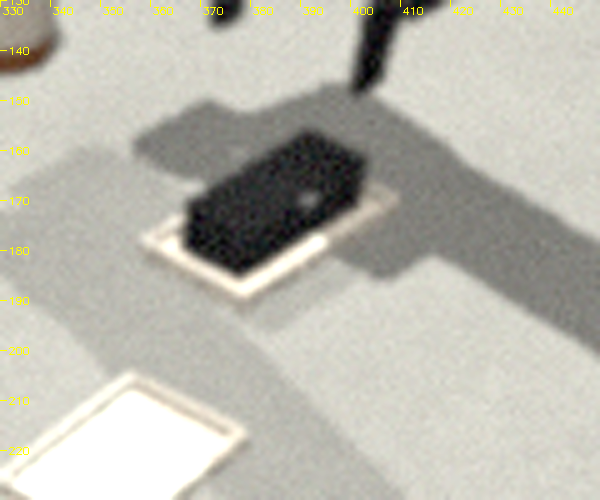

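View pics/w9.png

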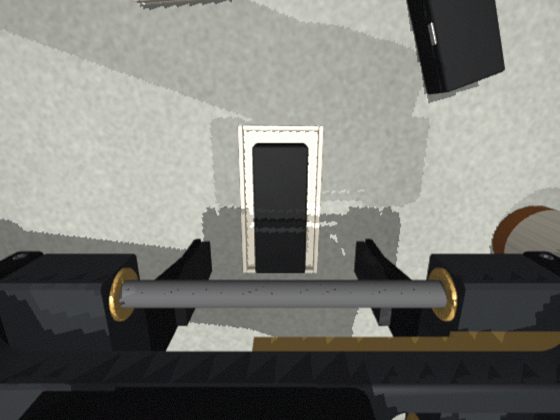

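```bash
python3 -m creep '[[0,30,-20,-0.125,0,0,87],[0,40,-30,-0.125,0,0,87],[0,40,-30,-0.12,0,0,87],[0,35,-20,0,0,0,87],[0,10,-5,0,0,0,87]]'
python3 -m creep '[[0,0,0,0,0,0,87],[0,0,0,0,0,0,87],[0,0,0,0,0,0,87]]'
python3 - <<'E'
from plan import *
C["middle"]=(.6302,-.2444,.095)
go(*own("middle",0),.04,.095)
w=get_image("wrist");cv2.imwrite("pics/w10.png",w["img"][:,:,::-1])
E
```

```text
time: 25.35
position: [0.6332, -0.247, 0.2892]
tool_rot: [1.137, 1.259, -1.131]
ft_force: [0.9, 0.7, -0.7]
grip_width: 1.002
time: 25.65
position: [0.6286, -0.255, 0.2905]
tool_rot: [1.14, 1.252, -1.143]
ft_force: [-1.0, 1.0, -0.8]
grip_width: 1.0
optFalse: TURN rv [-0.003  0.001  0.002], then shift mm (new axes) [ 68.5   2.6 -10.4]; in old axes [ 68.5   2.7 -10.5]
optTrue: TURN rv [ 3.138e+00  3.000e-03 -1.000e-03], then shift mm (new axes) [68.5 -2.6 10.4]; in old axes [ 68.5   2.7 -10.5]
tip [ 0.6282 -0.2552  0.1085] yaw 0.092 F [-0.95  1.05 -0.78] grip 87.0 t 25.65 q [ 0.68  0.49 -0.44  1.5   0.22  1.21  0.29]
```

View pics/w10.png

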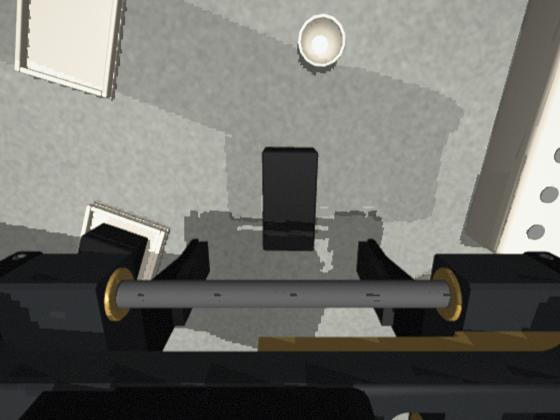

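```bash
python3 -m creep '[[0,4,-10,0,0,0,87],[30,0,0,0,0,0,87],[25,0,0,0,0,0,87],[10,0,0,0,0,0,87],[0,0,0,0,0,0,87]]'
python3 - <<'E'
from plan import *
C["middle"]=(.6302,-.2444,.095)
go(*own("middle",0),.0155,.095)
w=get_image("wrist");cv2.imwrite("pics/w10.png",w["img"][:,:,::-1])
E
```

```text
time: 26.2
position: [0.6324, -0.2422, 0.2247]
tool_rot: [1.139, 1.256, -1.141]
ft_force: [-0.3, -0.3, -0.3]
grip_width: 1.0
optFalse: TURN rv [-0.    -0.001  0.003], then shift mm (new axes) [27.2 -2.4  2. ]; in old axes [27.2 -2.3  2. ]
optTrue: TURN rv [3.141e+00 5.000e-03 2.000e-03], then shift mm (new axes) [27.2  2.4 -2. ]; in old axes [27.2 -2.3  2. ]
tip [ 0.6318 -0.242   0.0427] yaw 0.095 F [-0.29 -0.26 -0.3 ] grip 87.0 t 26.2 q [ 0.65  0.55 -0.43  1.55  0.25  1.1   0.25]
```

View pics/w10.png

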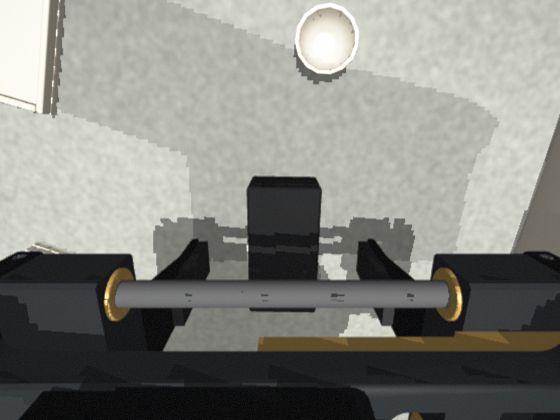

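Centred. Down, grip, lift.

```bash
python3 -m creep '[[15,0,2,0,0,0,87],[12,0,0,0,0,0,70],[0,0,0,0,0,0,50],[0,0,0,0,0,0,35],[0,0,0,0,0,0,35]]' 20
python3 -m creep '[[0,0,0,0,0,0,35],[0,0,0,0,0,0,35],[0,0,0,0,0,0,35],[0,0,0,0,0,0,35]]' 20
python3 -c "
from plan import *
go(.63,-.244,.015,.095)"
python3 -m creep '[[-15,0,0,0,0,0,35],[-25,0,0,0,0,0,35],[-20,0,0,0,0,0,35],[0,0,0,0,0,0,35]]' 20
python3 - <<'E'
from plan import *
go(.4519,-.1138,.08,-.197)
w=get_image("wrist");cv2.imwrite("pics/w11.png",w["img"][:,:,::-1])
E
```

```text
time: 26.75
position: [0.6337, -0.2444, 0.1997]
tool_rot: [1.139, 1.252, -1.139]
ft_force: [-0.9, 0.1, -0.6]
grip_width: 0.723
time: 27.15
position: [0.6334, -0.2445, 0.1997]
tool_rot: [1.139, 1.252, -1.139]
ft_force: [-1.5, -0.3, 3.1]
grip_width: 0.504
optFalse: TURN rv [-0.  0.  0.], then shift mm (new axes) [ 2.7 -3.3 -0.8]; in old axes [ 2.7 -3.3 -0.8]
optTrue: TURN rv [ 3.142e+00  0.000e+00 -1.000e-03], then shift mm (new axes) [2.7 3.3 0.8]; in old axes [ 2.7 -3.3 -0.8]
tip [ 0.6334 -0.2446  0.0177] yaw 0.095 F [-1.52 -0.28  3.11] grip 43.8 t 27.15 q [ 0.65  0.58 -0.43  1.56  0.26  1.06  0.25]
time: 27.55
position: [0.6348, -0.2446, 0.2635]
tool_rot: [1.14, 1.246, -1.136]
ft_force: [-0.5, 0.1, -2.2]
grip_width: 0.497
optFalse: TURN rv [ 0.292  0.002 -0.007], then shift mm (new axes) [   1.5 -205.   -92.4]; in old axes [  -0.  -169.7 -147.5]
optTrue: TURN rv [-2.85   0.01   0.003], then shift mm (new axes) [  1.5 205.   92.4]; in old axes [  -0.  -169.7 -147.5]
tip [ 0.636  -0.245   0.0815] yaw 0.095 F [-0.48  0.07 -2.23] grip 43.2 t 27.55 q [ 0.66  0.52 -0.44  1.52  0.23  1.15  0.27]
```

View pics/w11.png

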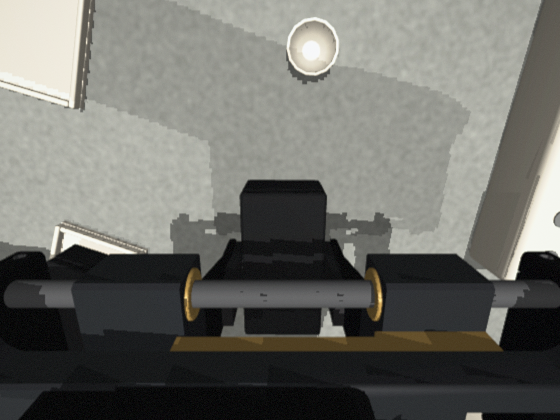

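```bash
python3 -m creep '[[0,-40,-15,0.146,0,0,35],[0,-40,-25,0.146,0,0,35],[0,-40,-25,0,0,0,35],[0,-35,-20,0,0,0,35],[0,-20,-10,0,0,0,35]]'
python3 -m creep '[[0,0,0,0,0,0,35],[0,0,0,0,0,0,35],[0,0,0,0,0,0,35]]'
python3 - <<'E'
from plan import *
go(.4519,-.1138,.033,-.197)
E
```

```text
time: 28.1
position: [0.468, -0.1312, 0.2575]
tool_rot: [1.35, 1.114, -1.355]
ft_force: [0.1, 0.1, -2.3]
grip_width: 0.505
time: 28.4
position: [0.4716, -0.1345, 0.259]
tool_rot: [1.354, 1.109, -1.353]
ft_force: [-0.1, 0.3, -2.1]
grip_width: 0.507
optFalse: TURN rv [-0.001 -0.    -0.   ], then shift mm (new axes) [ 44.  -23.3 -16.4]; in old axes [ 44.  -23.4 -16.4]
optTrue: TURN rv [ 3.141 -0.     0.   ], then shift mm (new axes) [44.  23.3 16.4]; in old axes [ 44.  -23.4 -16.4]
tip [ 0.4716 -0.1345  0.077 ] yaw -0.198 F [-0.12  0.26 -2.08] grip 44.1 t 28.4 q [ 0.67  0.14 -0.47  1.99  0.07  1.02 -0.03]
```

```bash
python3 -m creep '[[0,-12,-9,0,0,0,35],[0,-11,-8,0,0,0,35],[20,0,0,0,0,0,35],[20,0,0,0,0,0,35],[0,0,0,0,0,0,35]]'
python3 - <<'E'
from plan import *
go(.4519,-.1138,.022,-.197)
s=get_image("side");crop(s,290,170,410,270,5,"s12.png")
w=get_image("wrist");cv2.imwrite("pics/w12.png",w["img"][:,:,::-1])
E
```

```text
time: 28.9
position: [0.4499, -0.1116, 0.217]
tool_rot: [1.351, 1.115, -1.356]
ft_force: [-0.5, -0.2, -3.1]
grip_width: 0.497
optFalse: TURN rv [ 0.001 -0.001  0.006], then shift mm (new axes) [13.   2.4  1.8]; in old axes [13.   2.5  1.8]
optTrue: TURN rv [-3.141e+00 -9.000e-03 -1.000e-03], then shift mm (new axes) [13.  -2.4 -1.8]; in old axes [13.   2.5  1.8]
tip [ 0.4489 -0.1112  0.035 ] yaw -0.196 F [-0.48 -0.24 -3.1 ] grip 43.3 t 28.9 q [ 0.65  0.15 -0.49  2.09  0.09  0.93 -0.08]
```

View pics/s12.png

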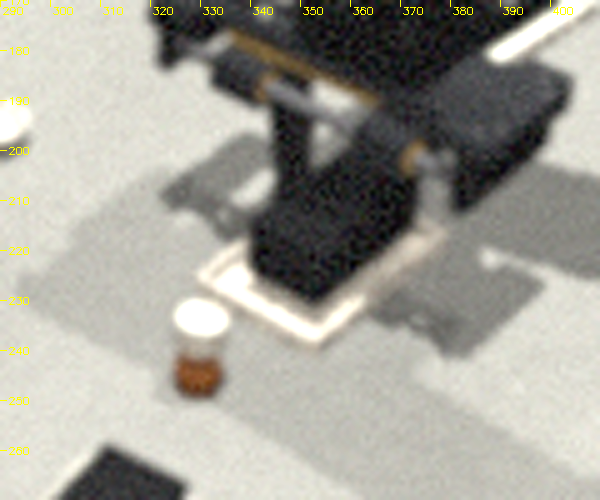

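View pics/w12.png

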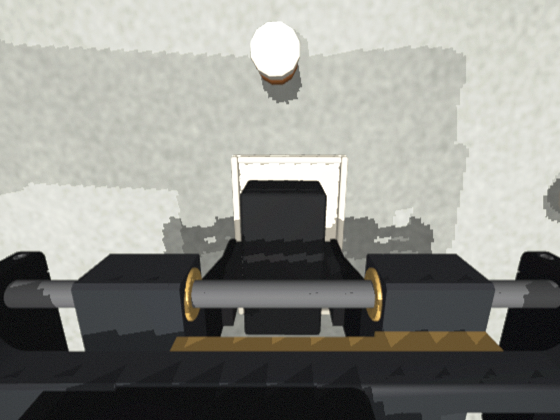

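```bash
python3 -m creep '[[4,2.5,1,0,0,0,35],[4,0,0,0,0,0,35],[2,0,0,0,0,0,35],[0,0,0,0,0,0,35],[0,0,0,0,0,0,35]]'
python3 - <<'E'
from plan import *
go(.4519,-.1138,.022,-.197)
E
```

```text
time: 29.5
position: [0.4541, -0.114, 0.2093]
tool_rot: [1.353, 1.109, -1.353]
ft_force: [0.0, -0.2, -1.5]
grip_width: 0.503
optFalse: TURN rv [-0.  0.  0.], then shift mm (new axes) [ 5.3 -2.2  0.2]; in old axes [ 5.3 -2.2  0.2]
optTrue: TURN rv [ 3.142  0.    -0.   ], then shift mm (new axes) [ 5.3  2.2 -0.2]; in old axes [ 5.3 -2.2  0.2]
tip [ 0.4541 -0.114   0.0273] yaw -0.197 F [ 0.04 -0.22 -1.53] grip 43.8 t 29.5 q [ 0.65  0.17 -0.49  2.08  0.1   0.91 -0.09]
```

```bash
python3 -m creep '[[3,-1,0,0,0,0,35],[2.5,0,0,0,0,0,35],[0,0,0,0,0,0,35],[0,0,0,0,0,0,60],[0,0,0,0,0,0,60]]'
python3 -m creep '[[0,0,0,0,0,0,60],[-20,0,0,0,0,0,70],[-40,0,0,0,0,0,80],[-40,0,0,0,0,0,87],[-40,0,0,0,0,0,87]]'
python3 - <<'E'
from plan import *
go(.5,-.5,.25,-.197)
E
```

```text
time: 30.0
position: [0.4533, -0.1139, 0.2039]
tool_rot: [1.353, 1.109, -1.353]
ft_force: [-0.6, -0.5, 0.6]
grip_width: 0.61
time: 30.5
position: [0.4529, -0.1137, 0.3453]
tool_rot: [1.353, 1.109, -1.353]
ft_force: [1.7, -0.1, -0.6]
grip_width: 0.947
optFalse: TURN rv [ 0.  0. -0.], then shift mm (new axes) [-86.7 121.8 369.6]; in old axes [-86.6 121.7 369.7]
optTrue: TURN rv [-3.141  0.     0.   ], then shift mm (new axes) [ -86.7 -121.8 -369.6]; in old axes [-86.6 121.7 369.7]
tip [ 0.4529 -0.1137  0.1633] yaw -0.197 F [ 1.67 -0.09 -0.61] grip 82.4 t 30.5 q [ 0.69 -0.01 -0.49  1.95 -0.01  1.2   0.  ]
```

Move aside to the right for a clear top view.

```bash
python3 -m creep '[[-40,0,40,0,0,0,87],[-30,15,45,0,0,0,87],[0,15,45,0,0,0,87],[0,15,45,0,0,0,87],[0,15,45,0,0,0,87]]'
python3 -m creep '[[0,0,45,0.1,0,0,87],[0,0,45,0.1,0,0,87],[0,-10,45,0.1,0,0,87],[0,0,0,0,0,0,87]]'
python3 - <<'E'
from fit import *
t=get_image("top");s=get_image("side")
cv2.imwrite("pics/tend.png",t["img"][:,:,::-1])
crop(t,100,235,480,310,2,"t13.png");crop(s,240,130,440,320,3,"s13.png")
E
```

```text
time: 31.0
position: [0.4692, -0.3335, 0.4064]
tool_rot: [1.352, 1.108, -1.353]
ft_force: [1.3, 0.6, -0.2]
grip_width: 1.002
time: 31.4
position: [0.4146, -0.4635, 0.405]
tool_rot: [1.569, 0.922, -1.58]
ft_force: [-0.6, -0.3, 0.5]
grip_width: 0.997
```

View pics/tend.png

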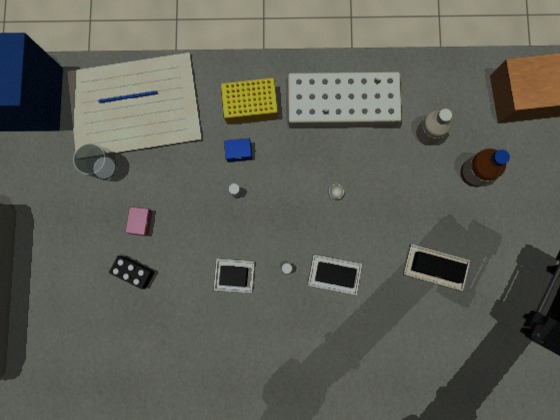

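View pics/s13.png

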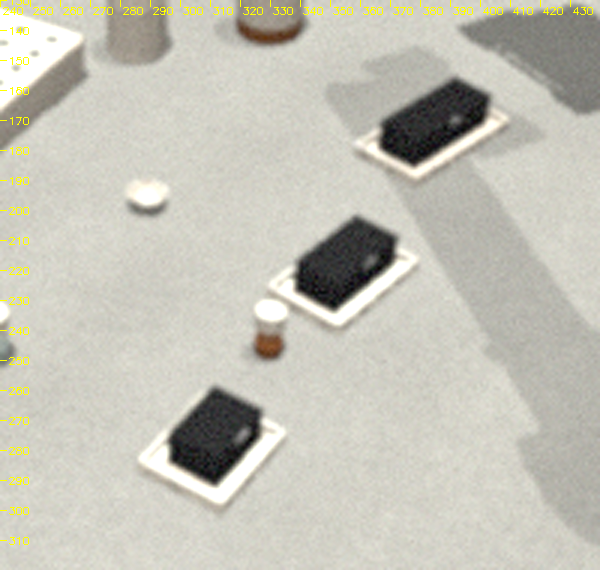

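Run:
```python
from fit import *
t=get_image("top");s=get_image("side")
ims=[]
for k,(d,b) in enumerate([(s,(285,250,340,300)),(s,(330,195,385,245)),(s,(360,148,415,198)),(t,(210,255,265,300)),(t,(305,250,365,298)),(t,(402,240,472,292))]):
    x0,y0,x1,y1=b;im=cv2.resize(d["img"][y0:y1,x0:x1,::-1],(260,240),interpolation=cv2.INTER_CUBIC);ims.append(np.clip(im*(2.2 if k<3 else 2.5),0,255).astype(np.uint8))
cv2.imwrite("pics/fin.png",np.vstack([np.hstack(ims[:3]),np.hstack(ims[3:])]))
# pose of case lids in tray, top view, plane z=.038
g=cv2.cvtColor(t["img"],cv2.COLOR_RGB2GRAY)
for b in((218,262,252,290),(312,258,360,292),(410,248,468,286)):
    x0,y0,x1,y1=b;m=(g[y0:y1,x0:x1]<45).astype(np.uint8)
    c=max(cv2.findContours(m,0,1)[0],key=cv2.contourArea)
    bb=cv2.boxPoints(cv2.minAreaRect(c))+[x0,y0];P=np.array([ray(t,*p,.038) for p in bb])
    e=np.linalg.norm(np.diff(P,axis=0),axis=1);i=np.argmax(e[:2]);v=P[i+1]-P[i];a=(np.arctan2(v[1],v[0])-np.pi/2+np.pi/2)%np.pi-np.pi/2
    print(P.mean(0).round(4),e.round(4),round(a,3))
```

```text
[0.4499 0.1125 0.038 ] [0.042  0.0602 0.0419] -0.091
[ 0.4516 -0.1136  0.038 ] [0.0424 0.0849 0.0423] -0.203
[ 0.4665 -0.3415  0.038 ] [0.0444 0.1169 0.0442] -0.276
```

View pics/fin.png

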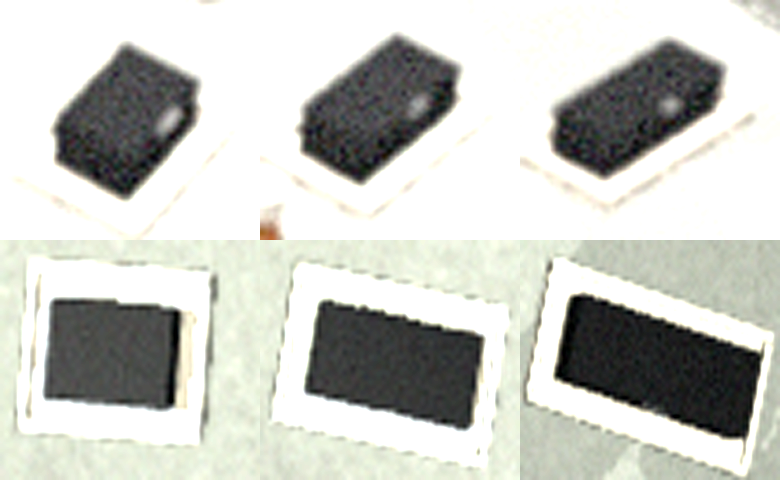

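Run:
```python
import fit as F
from fit import *
s=get_image("side");t=get_image("top")
om=F.model
def model(p,L):
    return [Q+[0,0,.004] for Q in om(p,L)]
F.model=model
for n,L,p,bs in(("fs",.06,[.4499,.1155,-.08],(285,250,340,300)),("fm",.085,[.4516,-.1136,-.2],(330,195,385,245)),("fl",.11,[.4672,-.345,-.277],(360,148,415,198))):
    m=mask(s,bs,75)
    print(n,{th:round(float(min((render(s,[p[0]+a,p[1]+b,p[2],th],L,bs)^m).sum() for a in np.arange(-.004,.0041,.001) for b in np.arange(-.004,.0041,.001))/m.sum()),4) for th in(0,.04,.08,.12,.2)})
```

```text
fs {0: 0.24, 0.04: 0.2524, 0.08: 0.266, 0.12: 0.2783, 0.2: 0.2984}
fm {0: 0.2272, 0.04: 0.2379, 0.08: 0.2509, 0.12: 0.2629, 0.2: 0.28}
fl {0: 0.1982, 0.04: 0.2101, 0.08: 0.2179, 0.12: 0.2279, 0.2: 0.2436}
```

```bash
python3 -c "
from bench import ctrl,monitor
print(ctrl.close_job()); print(monitor.get_state()['time'])"
```

```text
the job is handed in; nothing more can be done
None
the job is handed in; nothing more can be done
```

I shut the lids of all three black cases and put each case in the tray that fits its length. I handed the job in at about 32 s of robot time, with the gripper empty and clear of everything.

- **Position:** In the final top and side pictures each case lies flat inside its tray. Measured from the top view, the case centres are within about 4 mm of the tray centres and the angles within about 0.02 rad.
- **Length reading:** The long case measured 117 mm there, not 110 mm, most likely because dark shadow was counted with it. The other two lengths read correctly.
- **Lids:** I pressed each lid down with about 7 to 14 N and it looked shut afterwards. A side-view fit found "shut" the best match for all three. That fit was rough, with 20–24 % mismatch, so it is weak evidence, and I did not press the lids again once the cases were in the trays.
- **First push on the middle case:** The fingers rode up onto the edge of the open lid, with a reading of about 13 N. I backed off and pushed from lower down; I saw no harm from it.
- **Other things:** The tube block, the blue and pink look-alikes, the vials and the dish look unmoved in the final top picture.

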